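Pack the microscope service tray and slide it onto its mat

TASK

Put the microscope service kit away: lay the brush, the spatula and the T-shaped bracket flat in the tray, each right down in the compartment of its own shape, and slide the tray over the bench, without lifting it, until it stands wholly on the black mat with its parts still in place. The bracket starts on the mat, so it has to be off there before the tray arrives; do not knock or shift the dropper bottles, the tube block or the cell counter.

Things in the scene. Friction and masses are not known exactly. Their poses are not given: they have to be found in the camera images.
- tray: Loose tray, white moulded blocks on a grey floor, 190 (x) by 144 (y) by 18 mm high, 450 g; origin: centre of its underside. Floor 4 thick; the blocks rise to 18 and leave three 14 deep compartments side by side along x (see the _place points), crossed by an open finger trough along y (x from -28 to 28, floor level, open at both sides). A part fits only its own compartment, one way round.
- brush_place (a point): Middle of the brush's compartment, on the tray's floor (4 mm above its underside), on the tray's line y = +44. 170 mm long, 20 wide, and 28 wide from x = 44 to its head end at the tray's +x: the brush's head goes to +x. About 4 mm spare at each side, 5 at each end. Axes as the tray's. In the trough there are 38 mm from its centre line to the next part.
- spatula_place (a point): Middle of the spatula's compartment, on the tray's floor, on the tray's line y = 0. 146 mm long, 20 wide, and 36 wide beyond the trough at its head end, which is at the tray's -x: the spatula's blade goes to -x. About 4 mm spare at each side, 5 at each end. Axes as the tray's (so the spatula's x is opposite). In the trough there are 37 mm from its centre line to the next parts.
- bracket_place (a point): Middle of the bracket's compartment, on the tray's floor, on the tray's line y = -44. 122 mm long, 22 wide, and 48 wide from x = 36 to its head end at the tray's +x: the bracket's crossbar goes to +x. About 4 mm spare at each side, 5 at each end. Axes as the tray's. In the trough there are 38 mm from its centre line to the next part.
- mat: Thin black rubber mat, flush with the bench (no step), 230 (x) by 184 (y); origin at its centre. It stays where it is. The tray's long side goes along its long side, either way round; all sizes in mm.
- brush_mid (a point): Lens brush, 160 long in all, lying flat: light wooden handle 12 wide and 10 high, steel ferrule 15 wide, black head 20 wide and 28 long. The point is the middle of its length, 5 above its underside, on the handle, which is 12 wide from 80 behind this point to 16 ahead of it. 35 g, centre of mass 8 ahead of the point. Its x axis points from the handle end to the head; z is up when it lies face up.
- spatula_mid (a point): Spatula, 136 long in all, lying flat: black handle 12 wide and 10 high, flat steel blade 28 wide, 44 long and 4 thick. The point is the middle of its length, 5 above its underside, on the handle, which reaches from 68 behind this point to 24 ahead of it. 40 g, balanced at the point. Its x axis points from the handle end to the head; z is up when it lies face up.
- bracket_mid (a point): Flat T-shaped aluminium bracket, 112 long and 7 thick: stem 14 wide, and at the head a crossbar 40 wide and 14 long. The point is the middle of its length, on the stem, 3.5 above its underside. At the start it lies on the mat. 50 g, centre of mass 9 ahead of the point. Its x axis points from the handle end to the head; z is up when it lies face up.
- dropper_a: Amber dropper bottle with a blue cap, 28 across and 56 high, standing loose; origin under its centre. A bystander.
- dropper_b: Amber dropper bottle with a white cap, 28 across and 56 high, standing loose; origin under its centre. A bystander.
- tube_block: White tube block with dimples, 60 by 96 by 28 high, loose; origin under its centre. A bystander.
- counter: Grey hand-held cell counter, 70 by 50 by 25 high, loose; origin under its centre. A bystander.
- tray_corner0 (a point): The tray's lower corner at its +x, +y end (outer edge, on the underside).
- tray_corner1 (a point): The tray's lower corner at its +x, -y end (outer edge, on the underside).
- tray_corner2 (a point): The tray's lower corner at its -x, -y end (outer edge, on the underside).
- tray_corner3 (a point): The tray's lower corner at its -x, +y end (outer edge, on the underside).
Things that resemble listed ones, but are neither listed nor needed, are in the scene too. Leave any green or purple look-alike of the part that bears brush_mid alone. Leave any green look-alike of the part that bears bracket_mid alone.

How it is judged:
At the end, for the whole second after the job is handed in: Each part in its own compartment: middle within 7 mm along and 6 mm across of its place, resting height within 2.5 mm, in line with the tray within 0.1 rad, flat within 0.06 rad; all tray corners over the mat (2 mm over its edge allowed); tray flat on the bench, at rest (x of brush_mid in the frame of tray between -0.007 and 0.007 m and y of brush_mid in the frame of tray between 0.038 and 0.05 m and z of brush_mid in the frame of tray between 0.0065 and 0.0115 m and angle between the x axis of each of brush_mid, spatula_mid, bracket_mid and the x axis of tray, either way round below 0.1 rad and angle between the z axis of each of brush_mid, spatula_mid, bracket_mid and the z axis of tray, either way round below 0.06 rad and x of spatula_mid in the frame of tray between -0.007 and 0.007 m and y of spatula_mid in the frame of tray between -0.006 and 0.006 m and z of spatula_mid in the frame of tray between 0.0065 and 0.0115 m and x of bracket_mid in the frame of tray between -0.007 and 0.007 m and y of bracket_mid in the frame of tray between -0.05 and -0.038 m and z of bracket_mid in the frame of tray between 0.005 and 0.01 m and x of tray_corner0 in the frame of mat between -0.117 and 0.117 m and y of tray_corner0 in the frame of mat between -0.094 and 0.094 m and x of tray_corner1 in the frame of mat between -0.117 and 0.117 m and y of tray_corner1 in the frame of mat between -0.094 and 0.094 m and x of tray_corner2 in the frame of mat between -0.117 and 0.117 m and y of tray_corner2 in the frame of mat between -0.094 and 0.094 m and x of tray_corner3 in the frame of mat between -0.117 and 0.117 m and y of tray_corner3 in the frame of mat between -0.094 and 0.094 m and angle between tray's own z axis and vertical below 0.03 rad and linear speed of tray below 0.01 m/s and height (world z) of tray below 0.003 m); the robot touches nothing.
It fails at once if the tray is lifted off the bench (height (world z) of tray above 0.015 m).
It fails at once if the first dropper bottle is shifted by more than 15 mm or tipped (distance of dropper_a from where it was at the start of the episode above 0.015 m or angle between dropper_a's own z axis and vertical above 0.3 rad).
It fails at once if the second dropper bottle is shifted by more than 15 mm or tipped (distance of dropper_b from where it was at the start of the episode above 0.015 m or angle between dropper_b's own z axis and vertical above 0.3 rad).
It fails at once if the tube block is shifted by more than 15 mm or tipped (distance of tube_block from where it was at the start of the episode above 0.015 m or angle between tube_block's own z axis and vertical above 0.3 rad).
It fails at once if the counter is shifted by more than 15 mm or tipped (distance of counter from where it was at the start of the episode above 0.015 m or angle between counter's own z axis and vertical above 0.3 rad).
It also fails if it takes over 72 s, if anything falls off the work surface, if the arm or the gripper's body presses on something with over 40 N, if the wrist force passes 120 N, or if a joint passes its speed limit or range.

ROBOT

A 7-joint arm with a two-finger parallel gripper is mounted at the origin on the work surface. World frame = base frame: x ahead of the robot, y to its left, z up, the work surface at z = 0. Lengths are in m, angles in rad, forces in N, time in s.
With the tool pointing down it reaches from about 0.4 to 0.9 m from the base axis. Payload 5.5 kg.
Tool frame: the origin (TCP) lies midway between the tips of the shut fingers; the grasp point (between the pads) lies 19 mm behind it; x points along the fingers, y is the direction in which the jaws open and shut, and the axes are right-handed (so a half turn about x gives the same grasp; the last joint's range is limited). The gripper opens to 92 mm and grips with 3 to 60 N. Pads are 19 mm wide; open, the fingers measure 130 mm over their backs; the gripper's body (75 mm by 190 mm) begins 47 mm behind the grasp point.
Start: joints at [-0.869, 0.501, -0.427, 1.55, 0.221, 1.138, -0.21], TCP at [0.276, 0.588, 0.199] pointing down, gripper open.
Joint ranges: [-2.88, 2.88], [-0.31, 2.03], [-1.54, 1.56], [0.2, 2.42], [-1.41, 4.55], [0.19, 2.02], [-2.57, 2.57]. Speed limits (rad/s): [2.57, 2.57, 3.14, 3.14, 3.14, 3.14, 3.14].

INTERFACE

Orientations are given as a 3x3 rotation matrix whose columns are the frame's x, y, z axes.
In Python, from plant import manip gives the robot as it stands.
- The arm moves only by the shell command python3 -m inch 'ROWS' [FORCE]. ROWS is JSON, a list that holds one entry, the list of rows, each a list of 5 numbers: the shift along the tool's x, y, z in mm, then the turn about the tool's x in rad, then the opening, from 0 (shut) to 1 (fully open). A call has 1 to 5 rows; each row shifts and turns the commanded pose from where the row before left it, along the tool's axes as they then stand; what a row does not reach is not made up. A row lasts 1/12 s, in which the tool goes at most 41.7 mm and 7.16 degrees, less where a joint would pass 70% of its speed; a pose out of reach is approached as far as the arm can. A call is refused whole if a number of a shift passes 41.7 or a number of a turn 0.125, either way. A call with a gripper value outside its range is refused whole. The fingers move at their own pace and stop on an object; FORCE is the grip in N (left out, the last holds). Time passes only in rows, so rows that do not move let the fingers close. It gives the time, the measured TCP pose, the force and the opening at its end, in the units of the state.
- manip.sense(): the state, without advancing time (a new reading comes with each control period).
- manip.capture(name): name is "scene" or "top"; returns a dict with "img" (420x560x3 uint8, blue, green, red), "z_map" (420x560 float32, m along the optical axis (not along the pixel's ray), 0 where there is no reading), "fovy" (degrees; the focal length in pixels is half the picture's height over the tangent of half this angle, whatever the lens; pixels are square), "cx", "cy" (the principal point, pixels), "eye" and "orientation" of the camera in the world. Camera axes: x right, y down, z forward; pixel columns grow to the right and rows downward; lengths in m; the calibration is good to about 2 mm. A picture is of the moment at which its call begins.
- manip.finish_job(): hands the job in, once; it reports no verdict.
Trained networks look in a picture, given as the dict that the camera call returned (one of the last four; its "shot" number tells which), for a name from the list of things; names that differ only in an ending like _2 or _b are one class to them, and where a whole thing is asked for, a point or a joint stands for the part that bears it (a point fixed in the world has none). Each returns a list of dicts, best first, with "conf" (0 to 1); they miss things now and then, are a little off and sometimes report something else, mostly with a low value. They report only what shows in the picture. A call takes as long as a camera call. They do not tell look-alikes from the thing itself.
- manip.look_for(picture, query): "rect" ([left, top, right, bottom] in pixels, round what is visible of it).
- manip.outline_of(picture, query): "region" (420x560 bool, what is visible of it) and "rect" ([left, top, right, bottom] in pixels, round what is visible of it).
- manip.place_of(picture, query): "position" ([column, row] in pixels: a listed point, or the origin of a listed thing).
The state is a dict: "time_s": time; "q": joint angles; "joint_vel": joint speeds; "joint_torque": joint torques, N m; "tcp_pos": TCP position; "orientation": TCP orientation; "ft_force": force on the tool from outside, world axes, zero at the start; "moment": the same for the moment, N m; "grip_width": opening from 0.0 (shut) to 1.0 (fully open).
Only numpy, scipy, OpenCV 4.12 (cv2) and the standard library are available. Lean on these libraries where they do the work, as an engineer would, in place of code of your own. Each camera call takes 0.05 s, during which the arm holds its last target.

## Working session

There is one attempt and no reset: what is moved stays moved. The work goes in short steps, Python scripts to look and compute and a shell command to move; the robot and the scene stay as the last step left them, time stands still between calls to the robot, and variables do not carry over. Pictures are saved under pics/ and viewed, and the job is handed in when it is done.

```bash
ls; mkdir -p pics; cat > h.py <<'E'
import numpy as np, cv2
from plant import manip
def K(p):
    f=210/np.tan(np.radians(p['fovy'])/2); return f,p['cx'],p['cy']
def pix2w(p,u,v,z=None):
    f,cx,cy=K(p); R=np.array(p['orientation']); e=np.array(p['eye'])
    d=R@np.array([(u-cx)/f,(v-cy)/f,1.])
    if z is None:
        zz=p['z_map'][int(round(v)),int(round(u))]; return e+d*zz
    return e+d*((z-e[2])/d[2])
def w2pix(p,P):
    f,cx,cy=K(p); R=np.array(p['orientation']); c=R.T@(np.array(P)-np.array(p['eye']))
    return cx+f*c[0]/c[2], cy+f*c[1]/c[2]
E
python3 - <<'E'
from h import *
np.set_printoptions(precision=3,suppress=True)
s=manip.sense(); print(s)
for n in ['scene','top']:
    p=manip.capture(n); cv2.imwrite(f'pics/{n}0.png',p['img']); print(n,p['fovy'],p['cx'],p['cy'],p['eye'],p['orientation'],p['shot'],{k for k in p})
    for q in ['tray','brush_mid','spatula_mid','bracket_mid','brush_place','spatula_place','bracket_place','mat','tray_corner0','tray_corner1','tray_corner2','tray_corner3','dropper_a','tube_block','counter']:
        r=manip.place_of(p,q)
        print(q,[(np.round(x['position'],1),round(x['conf'],2),np.round(pix2w(p,*x['position'],z=0.005 if 'mid' in q or 'place' in q else 0),3)) for x in r])
E
```

```text
pics
{'time_s': 0.0, 'q': array([-0.869,  0.502, -0.427,  1.551,  0.221,  1.138, -0.21 ]), 'joint_vel': array([ 0.   ,  0.001, -0.   ,  0.001,  0.   , -0.001, -0.   ]), 'joint_torque': array([  0.   , -56.66 ,  -5.816, -27.91 ,  -0.069,   0.031,   0.   ]), 'tcp_pos': array([0.276, 0.588, 0.198]), 'orientation': array([[-0.001,  0.425,  0.905],
       [-0.002,  0.905, -0.425],
       [-1.   , -0.002, -0.   ]]), 'ft_force': array([-0.266,  0.237, -0.18 ]), 'moment': array([ 0.018, -0.035,  0.025]), 'grip_width': 0.9995563013341165}
scene 55.30827941817409 277.87044208533274 209.92074853262125 [1.35  0.54  0.751] [[-0.513  0.499 -0.699]
 [ 0.858  0.318 -0.403]
 [ 0.021 -0.806 -0.591]] 1 {'img', 'eye', 'cy', 'orientation', 'shot', 'fovy', 'cx', 'z_map'}
tray [(array([171.2, 194.5]), 0.82, array([ 0.578, -0.315,  0.   ])), (array([219.7, 213.5]), 0.71, array([ 0.576, -0.116,  0.   ])), (array([282.9, 259.1]), 0.63, array([0.648, 0.155, 0.   ]))]
brush_mid [(array([431.2, 300.5]), 0.79, array([0.587, 0.537, 0.005])), (array([368.3, 204. ]), 0.66, array([0.282, 0.262, 0.005])), (array([166.
[... 4399 characters left out ...]
ay([ 0.447, -0.264,  0.   ]))]
tray_corner3 [(array([376.6, 175.5]), 0.9, array([ 0.626, -0.231,  0.   ])), (array([423.2, 162.2]), 0.78, array([ 0.668, -0.364,  0.   ])), (array([442.9, 223.7]), 0.74, array([ 0.494, -0.419,  0.   ])), (array([388.3, 238.8]), 0.57, array([ 0.447, -0.264,  0.   ]))]
dropper_a [(array([241.6, 169.2]), 0.67, array([0.635, 0.153, 0.   ])), (array([190.1, 246.1]), 0.53, array([0.414, 0.291, 0.   ]))]
tube_block [(array([203.1, 138.9]), 0.84, array([0.72 , 0.266, 0.   ])), (array([186.9, 245.8]), 0.45, array([0.414, 0.3  , 0.   ])), (array([406.5, 198.9]), 0.32, array([ 0.562, -0.316,  0.   ]))]
counter [(array([280.9, 138.3]), 0.87, array([0.727, 0.044, 0.   ]))]
```

View pics/scene0.png

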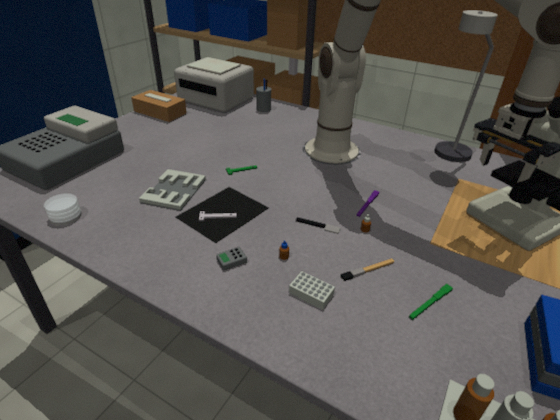

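View pics/top0.png

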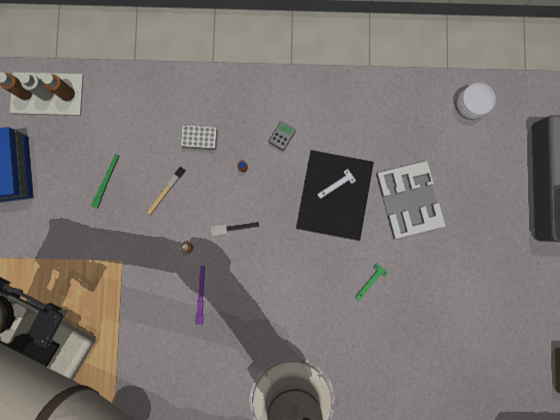

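```bash
python3 - <<'E'
import cv2
a=cv2.imread('pics/top0.png')
cv2.imwrite('pics/top0a.png',cv2.resize(a[140:310,310:470],None,fx=3.5,fy=3.5,interpolation=cv2.INTER_CUBIC))
cv2.imwrite('pics/top0b.png',cv2.resize(a[120:320,70:290],None,fx=3,fy=3,interpolation=cv2.INTER_CUBIC))
E
```

```text
(no output)
```

View pics/top0a.png

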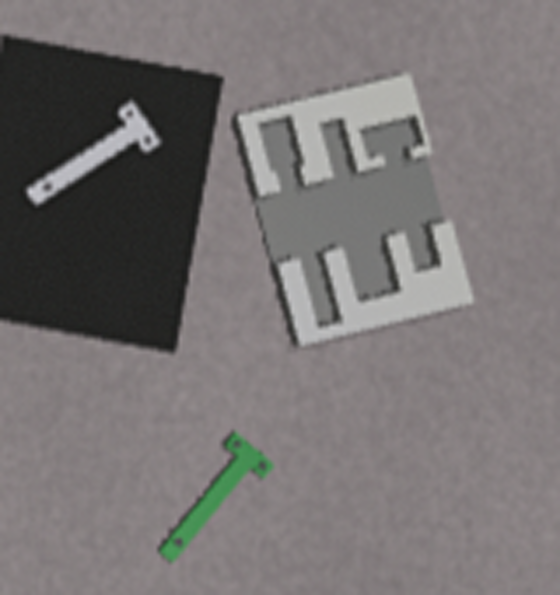

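View pics/top0b.png

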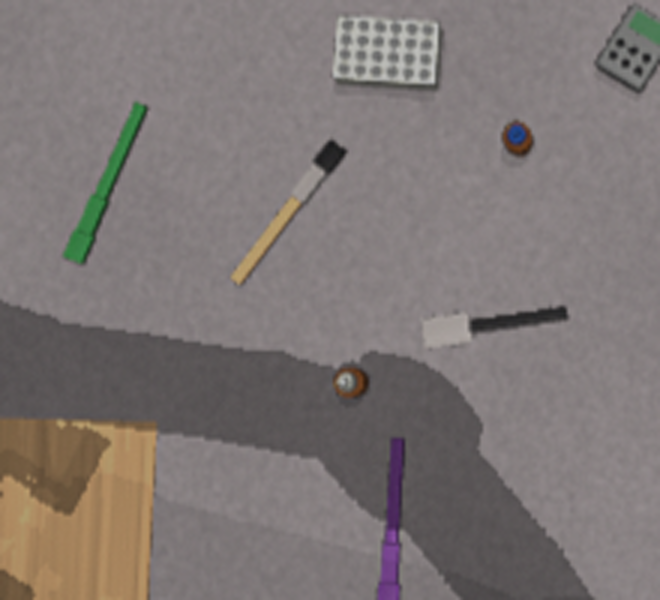

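The scene view shows the tray at about (172,190), the bracket on the mat at (217,215), the spatula at (317,225), the brush at (367,269), and the green and purple look-alikes, which I'll leave alone. In the top view, the tray is at (410,200), the mat at (335,195), the bracket at (337,184), the spatula at (236,228) and the brush at (167,190). The tray's wide bracket head compartment is at top right, so tray +x is roughly world +x. Next I'll fit the poses precisely.

```bash
cat > fit.py <<'E'
from h import *
from scipy.optimize import minimize
def box(x0,x1,y0,y1,z0,z1):
    return np.array([[x,y,z] for x in(x0,x1) for y in(y0,y1) for z in(z0,z1)])/1000.
M={'bracket_mid':[box(-56,56,-7,7,0,7),box(42,56,-20,20,0,7)],
 'brush_mid':[box(-80,16,-6,6,0,10),box(16,52,-7.5,7.5,0,10),box(52,80,-10,10,0,10)],
 'spatula_mid':[box(-68,24,-6,6,0,10),box(24,68,-14,14,0,4)],
 'tray':[box(-95,95,-72,72,0,18)],
 'mat':[box(-115,115,-92,92,0,0)]}
S=4
def render(p,model,pose,z0=0):
    im=np.zeros((420*S,560*S),np.uint8); c,s=np.cos(pose[2]),np.sin(pose[2])
    for b in model:
        P=np.c_[b[:,0]*c-b[:,1]*s+pose[0],b[:,0]*s+b[:,1]*c+pose[1],b[:,2]+z0]
        uv=np.array([w2pix(p,q) for q in P])
        h=cv2.convexHull(((uv+.5)*S).astype(np.float32)); cv2.fillConvexPoly(im,np.round(h*16).astype(np.int32),255,shift=4)
    return cv2.resize(im,(560,420),interpolation=cv2.INTER_AREA)/255.
def fit(p,name,mask,pose,z0=0,w=None):
    m=mask.astype(float)
    def cost(a):
        r=render(p,M[name],[a[0]/100,a[1]/100,a[2]/5],z0); d=abs(r-m)
        if w is not None: d=d*w
        return d.sum()/m.sum()
    x0=np.array([pose[0]*100,pose[1]*100,pose[2]*5])
    best=None
    for k in range(2):
        r=minimize(cost,x0,method='Nelder-Mead',options=dict(initial_simplex=np.vstack([x0]+[x0+d for d in np.diag([.6,.6,.5])]),xatol=.005,fatol=1e-5)); x0=r.x
    return np.array([r.x[0]/100,r.x[1]/100,r.x[2]/5]),r.fun
E
python3 - <<'E'
from fit import *
np.set_printoptions(precision=4,suppress=True)
init={'bracket_mid':(.594,-.105,-1.0),'brush_mid':(.565,.365,-.6),'spatula_mid':(.466,.163,1.7),'tray':(.565,-.318,.25),'mat':(.573,-.105,-.17)}
for n in ['top','scene']:
    p=manip.capture(n); f,cx,cy=K(p)
    dbg=p['img'].copy()
    for q,i in init.items():
        rs=manip.outline_of(p,q)
        u,v=w2pix(p,[i[0],i[1],.005])
        best=None
        for r in rs:
            l,t,rr,b=r['rect']
            d=np.hypot((l+rr)/2-u,(t+b)/2-v)
            if best is None or d<best[0]: best=(d,r)
        if best is None or best[0]>25: print(n,q,'none',best and best[0]);continue
        m=best[1]['region']
        if q=='mat':
            mm=cv2.morphologyEx(m.astype(np.uint8),cv2.MORPH_CLOSE,np.ones((25,25)))>0; m=mm
        dbg[m]=dbg[m]//2+np.array([0,0,120],np.uint8)
        vv,uu=np.nonzero(m); zz=p['z_map'][vv,uu]
        W=np.array(p['eye'])+(np.array(p['orientation'])@np.c_[(uu-cx)/f*zz,(vv-cy)/f*zz,zz].T).T
        ps,c=fit(p,q,m,i)
        print(n,q,'conf',round(best[1]['conf'],2),'d',round(best[0],1),'pose',ps,'cost',round(c,3),'n',m.sum(),'zmed',np.percentile(W[:,2],[10,50,90]))
    cv2.imwrite(f'pics/dbg_{n}.png',dbg)
print(manip.sense()['time_s'])
E
```

```text
top bracket_mid conf 0.58 d 3.1 pose [ 0.5936 -0.1102 -0.9692] cost 0.152 n 274 zmed [0.0016 0.0064 0.01  ]
top brush_mid conf 0.55 d 1.0 pose [ 0.5674  0.3665 -0.606 ] cost 0.151 n 312 zmed [0.0049 0.0094 0.0125]
top spatula_mid conf 0.5 d 3.2 pose [0.4685 0.1685 1.7419] cost 0.112 n 305 zmed [0.0013 0.0064 0.0115]
top tray conf 0.82 d 3.9 pose [ 0.5586 -0.3229  0.275 ] cost 0.05 n 3497 zmed [0.0019 0.0082 0.02  ]
top mat conf 0.89 d 3.9 pose [ 0.5683 -0.1112 -0.1666] cost 0.025 n 5193 zmed [-0.0022  0.0011  0.0046]
scene bracket_mid conf 0.44 d 2.4 pose [ 0.5889 -0.1154 -0.965 ] cost 0.137 n 201 zmed [0.0037 0.0085 0.0107]
scene brush_mid none 66.04976329903225
scene spatula_mid conf 0.61 d 2.0 pose [0.4633 0.1646 1.7343] cost 0.274 n 210 zmed [0.0046 0.0075 0.0132]
scene tray conf 0.67 d 3.1 pose [ 0.5513 -0.3296  0.2937] cost 0.118 n 1490 zmed [0.006  0.0155 0.0218]
scene mat conf 0.94 d 3.7 pose [ 0.5625 -0.1159 -0.1667] cost 0.025 n 2595 zmed [0.0015 0.0035 0.006 ]
2.2
```

```bash
cat > go.py <<'E'
# prints N identical rows needed: go.py x y z jawyaw [N]
import sys
from h import *
def plan(x,y,z,yaw,N=None,s=None):
    s=s or manip.sense(); R=np.array(s['orientation']); p=np.array(s['tcp_pos'])
    cur=np.arctan2(R[1,1],R[0,1]); d=(yaw-cur+np.pi)%(2*np.pi)-np.pi
    turn=-d; D=R.T@(np.array([x,y,z])-p)*1000
    n=N or int(max(np.ceil(np.linalg.norm(D)/40),np.ceil(abs(turn)/.12),1))
    th=turn/n
    A=sum(np.array([[np.cos(k*th),-np.sin(k*th)],[np.sin(k*th),np.cos(k*th)]]) for k in range(n))
    yz=np.linalg.solve(A,D[1:])
    print(f"t={s['time_s']:.2f} tcp={np.round(p,4)} jaw={cur:.3f} q={np.round(s['q'],2)} F={np.round(s['ft_force'],1)} grip={s['grip_width']:.3f}")
    print(f"  {n} rows of [{D[0]/n:.1f}, {yz[0]:.1f}, {yz[1]:.1f}, {th:.4f}]")
if __name__=='__main__':
    a=list(map(float,sys.argv[1:])); plan(*a[:4],N=int(a[4]) if len(a)>4 else None)
E
python3 go.py 0.591 -0.112 0.12 0.602 20
```

```text
t=2.20 tcp=[0.2761 0.5885 0.1987] jaw=1.132 q=[-0.87  0.5  -0.43  1.55  0.22  1.14 -0.21] F=[-0.2  0.3 -0. ] grip=0.999
  20 rows of [3.9, -17.2, 34.9, 0.0265]
```

```bash
python3 -m inch '[[[3.9,-17.2,34.9,0.0265,0.6],[3.9,-17.2,34.9,0.0265,0.6],[3.9,-17.2,34.9,0.0265,0.6],[3.9,-17.2,34.9,0.0265,0.6],[3.9,-17.2,34.9,0.0265,0.6]]]' 40
python3 -m inch '[[[3.9,-17.2,34.9,0.0265,0.6],[3.9,-17.2,34.9,0.0265,0.6],[3.9,-17.2,34.9,0.0265,0.6],[3.9,-17.2,34.9,0.0265,0.6],[3.9,-17.2,34.9,0.0265,0.6]]]'
python3 go.py 0.591 -0.112 0.12 0.602
```

```text
time_s: 2.62
tcp_pos: [0.3903, 0.4289, 0.1792]
orientation: [[0.0, 0.542, 0.841], [0.0, 0.841, -0.542], [-1.0, 0.001, 0.0]]
ft_force: [0.8, 0.4, -0.6]
grip_width: 0.685
time_s: 3.03
tcp_pos: [0.4814, 0.2571, 0.1599]
orientation: [[0.001, 0.648, 0.762], [0.0, 0.762, -0.648], [-1.0, 0.001, 0.0]]
ft_force: [1.0, -0.7, 0.3]
grip_width: 0.6
t=3.03 tcp=[0.4814 0.2571 0.1599] jaw=0.866 q=[-0.32  0.34 -0.27  1.86  0.11  0.96  0.23] F=[ 1.  -0.7  0.3] grip=0.600
  10 rows of [4.0, -17.1, 34.6, 0.0264]
```

```bash
python3 -m inch '[[[4,-17.1,34.6,0.0264,0.6],[4,-17.1,34.6,0.0264,0.6],[4,-17.1,34.6,0.0264,0.6],[4,-17.1,34.6,0.0264,0.6],[4,-17.1,34.6,0.0264,0.6]]]' >/dev/null
python3 -m inch '[[[4,-17.1,34.6,0.0264,0.6],[4,-17.1,34.6,0.0264,0.6],[4,-17.1,34.6,0.0264,0.6],[4,-17.1,34.6,0.0264,0.6],[4,-17.1,34.6,0.0264,0.6]]]'
python3 - <<'E'
from h import *
p=manip.capture('top'); cv2.imwrite('pics/t1.png',cv2.resize(p['img'][100:300,270:470],None,fx=3,fy=3))
p=manip.capture('scene'); cv2.imwrite('pics/s1.png',cv2.resize(p['img'][130:290,120:340],None,fx=3.5,fy=3.5))
import go; go.plan(.591,-.112,.002,.602)
E
```

```text
time_s: 3.87
tcp_pos: [0.5908, -0.1119, 0.1198]
orientation: [[0.001, 0.824, 0.566], [0.0, 0.566, -0.824], [-1.0, 0.001, 0.0]]
ft_force: [0.4, 0.5, -1.5]
grip_width: 0.605
t=3.97 tcp=[ 0.5898 -0.1203  0.1191] jaw=0.591 q=[ 0.2   0.47 -0.06  1.76  0.04  0.92  0.71] F=[-1.7  0.3  0.5] grip=0.600
  3 rows of [39.0, 2.0, -2.2, -0.0036]
```

View pics/s1.png

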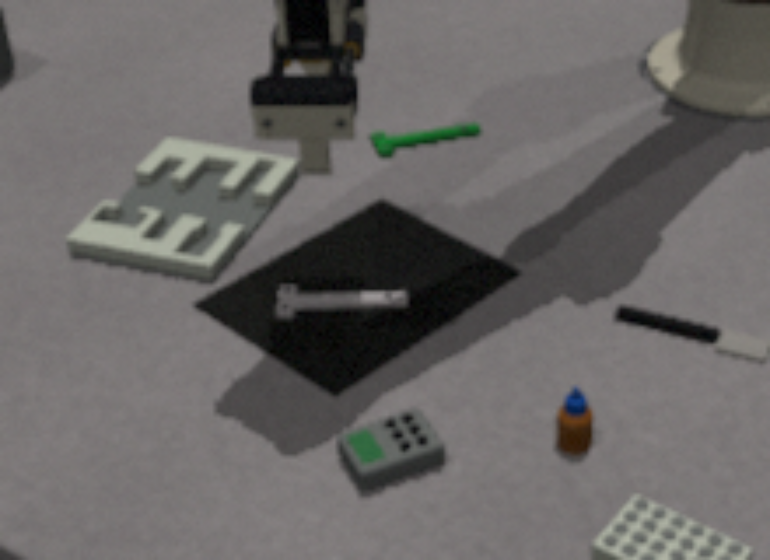

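View pics/t1.png

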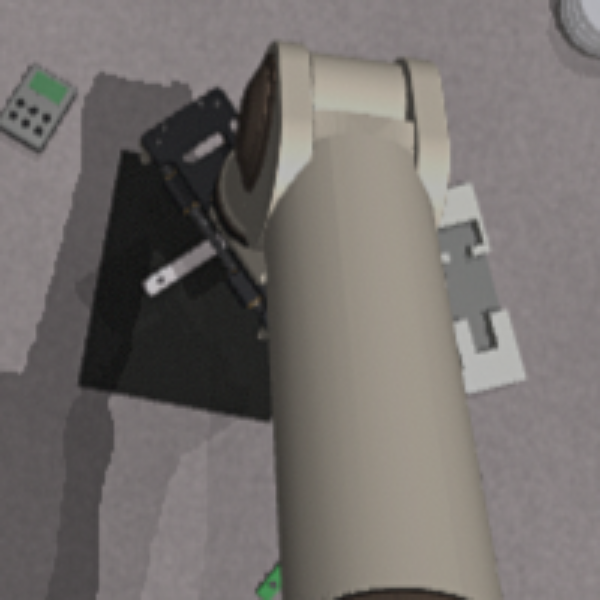

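The scene view shows the bracket still lying at about (340,298) in the crop and the gripper above it. The arm blocks most of the top view. I'll descend.

```bash
python3 -m inch '[[[30,0,0,0,0.6],[30,0,0,0,0.6],[30,0,0,0,0.6],[15,0,0,0,0.6],[0,0,0,0,0.6]]]'; python3 go.py .591 -.112 .002 .602
```

```text
time_s: 4.38
tcp_pos: [0.5867, -0.1093, 0.0107]
orientation: [[-0.007, 0.823, 0.567], [0.001, 0.567, -0.823], [-1.0, -0.005, -0.005]]
ft_force: [-0.1, 0.5, 0.5]
grip_width: 0.6
t=4.38 tcp=[ 0.5867 -0.1093  0.0107] jaw=0.603 q=[ 0.19  0.62 -0.07  1.81  0.06  0.72  0.7 ] F=[-0.1  0.5  0.5] grip=0.600
  1 rows of [8.7, 2.1, 4.8, 0.0014]
```

```bash
python3 -m inch '[[[6,0,0,0,0.6],[4,0,0,0,0.6],[0,0,0,0,0.6],[0,0,0,0,0.6]]]'; python3 - <<'E'
from h import *
import go
p=manip.capture('scene'); cv2.imwrite('pics/s2.png',cv2.resize(p['img'][150:270,150:290],None,fx=5,fy=5,interpolation=cv2.INTER_CUBIC)); go.plan(.591,-.112,.002,.602)
E
```

```text
time_s: 4.72
tcp_pos: [0.5912, -0.1103, 0.0058]
orientation: [[0.002, 0.824, 0.567], [-0.0, 0.567, -0.824], [-1.0, 0.001, 0.001]]
ft_force: [0.1, 0.6, -0.6]
grip_width: 0.598
t=4.77 tcp=[ 0.5912 -0.1102  0.0059] jaw=0.603 q=[ 0.19  0.63 -0.06  1.81  0.06  0.7   0.7 ] F=[0.3 0.  0.3] grip=0.597
  1 rows of [3.9, -1.2, 1.3, 0.0011]
```

View pics/s2.png

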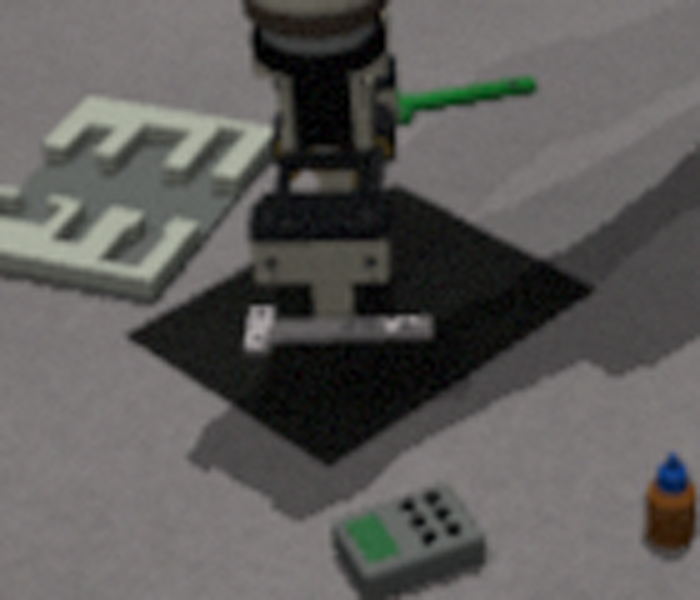

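```bash
python3 - <<'E'
from h import *
p=manip.capture('scene'); s=manip.sense(); im=p['img'][150:270,150:290]; im=cv2.resize(im,None,fx=5,fy=5,interpolation=cv2.INTER_CUBIC)
R=np.array(s['orientation']);t=np.array(s['tcp_pos'])
for d in (-.0276,0,.0276):
    u,v=w2pix(p,t+R[:,1]*d); print(d,u,v,((u-150)*5,(v-150)*5)); cv2.circle(im,(int((u-150)*5),int((v-150)*5)),4,(0,0,255),-1)
cv2.imwrite('pics/s3.png',im)
for v in range(205,222): print(v,[round(float(pix2w(p,u,v)[2]),3) for u in (214,217,220,224)],np.round(pix2w(p,217,v),3))
E
```

```text
-0.0276 218.36626268172608 209.82381962834168 (np.float64(341.8313134086304), np.float64(299.1190981417084))
0 217.8702328886306 215.1169333010559 (np.float64(339.351164443153), np.float64(325.5846665052795))
0.0276 217.35599337421746 220.60436216657632 (np.float64(336.7799668710873), np.float64(353.0218108328816))
205 [0.105, 0.104, 0.103, 0.102] [ 0.655 -0.055  0.104]
206 [0.07, 0.07, 0.004, 0.006] [ 0.623 -0.083  0.07 ]
207 [0.066, 0.751, 0.003, 0.004] [1.35  0.54  0.751]
208 [0.064, 0.063, 0.003, 0.003] [ 0.624 -0.083  0.063]
209 [0.057, 0.061, 0.005, 0.005] [ 0.626 -0.082  0.061]
210 [0.056, 0.056, 0.044, 0.003] [ 0.623 -0.084  0.056]
211 [0.055, 0.051, 0.042, 0.004] [ 0.623 -0.085  0.051]
212 [0.047, 0.045, 0.042, 0.003] [ 0.621 -0.087  0.045]
213 [0.01, 0.008, 0.01, 0.009] [ 0.586 -0.117  0.008]
214 [0.01, 0.008, 0.01, 0.011] [ 0.59  -0.114  0.008]
215 [0.008, 0.013, 0.008, 0.01] [ 0.599 -0.107  0.013]
216 [0.01, 0.007, 0.008, 0.008] [ 0.597 -0.109  0.007]
217 [0.004, 0.006, 0.003, 0.002] [ 0.6   -0.107  0.006]
218 [0.004, 0.004, 0.002, 0.003] [ 0.603 -0.105  0.004]
219 [0.002, 0.005, 0.004, 0.003] [ 0.607 -0.101  0.005]
220 [0.004, 0.004, 0.003, 0.002] [ 0.61  -0.099  0.004]
221 [0.004, 0.005, 0.002, 0.005] [ 0.615 -0.095  0.005]
```

View pics/s3.png

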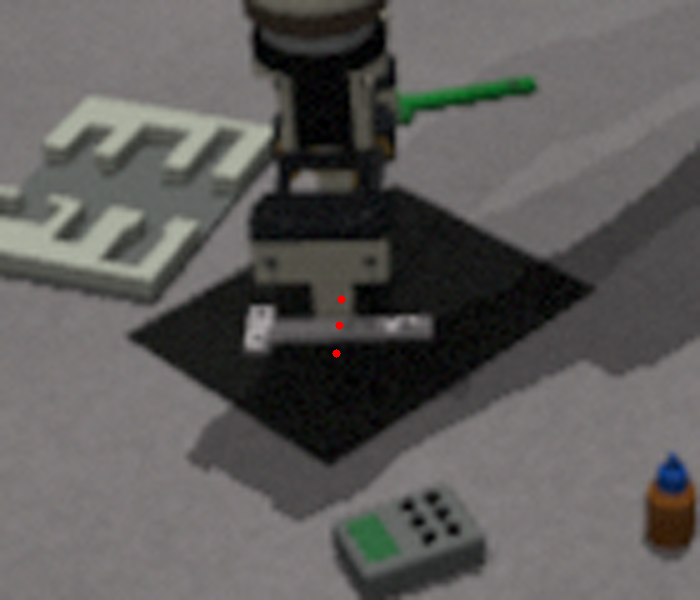

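```bash
python3 - <<'E'
from h import *
a=cv2.imread('pics/scene0.png'); cv2.imwrite('pics/z0.png',cv2.resize(a[80:250,450:560],None,fx=4,fy=3.5,interpolation=cv2.INTER_CUBIC))
b=manip.capture('scene')['img']; 
g=np.clip((b[170:235,180:260].astype(float)/255)**.45*255,0,255).astype(np.uint8)
cv2.imwrite('pics/z1.png',cv2.resize(g,None,fx=8,fy=8,interpolation=cv2.INTER_CUBIC))
p=manip.capture('scene'); W=np.array([[pix2w(p,u,v)[2] for u in range(196,240,3)] for v in range(185,232,2)])
np.set_printoptions(linewidth=200,precision=2,suppress=True); print((W*1000).astype(int))
E
```

```text
[[ 19   7   4 144 129   3  94  92 132 141   2   3   1   3   5]
 [  9   3   4 145   4   0  89  87  86 136   6   3   1   4   1]
 [  6   3 125 146 145 144 143 143 144 147 126   4   0   2   3]
 [  2   2 145 145 143 144 143 145 141 143 144   3   2   3   3]
 [  3 143 143 144 143 144 145 145 145 146 143   1   3   3   1]
 [  2 143 144 142 751 142 142 142 142 144 140   0   2   5   4]
 [  0   2 136 137 137 138 136 137 136 135 133   4   3   1   4]
 [  4   0 129 128 129 128 130 129 127 127 129   4   4   3   3]
 [  1   0 118 119 118 117 119 118 118 117 115   3   2   2   4]
 [  0   2 113 110 111 109 108 111 111 111 111   1   4   5   3]
 [  2   3 105 103 104 104 102 103 105 104 102   6   3   2   3]
 [  2   3   3   2   3   1  67  67   5   0   1   2   4   1   2]
 [  5   1   6   2   6   3  60  58   0   3   1   4   4   1   3]
 [  1   3   7   3   4   1  54  53  44   3   3   6   2   5   4]
 [  3  10   8   1   9  11   8  10  10   9  11   7  11   9   3]
 [  4   8   9   9  10   9  10   9   6   9   8   7  10  10   2]
 [  3   8   9   5   5   7   3   5   5   3   2   4   2   1   3]
 [  3  12   9   3   2   2   2   4   4   3   4   3   1   4 751]
 [  3   3   4   2   1   3   1   2   2 751   6   3   4   2   2]
 [  5   1   4   2   1   2   1   3   5   2   5   4   3   3   2]
 [  1   2   4   3   5   4   1  -2   4   1   3   1   2   2   3]
 [  1   2   3   2   5   4   0   1   2   1   3   3   3   4   4]
 [  1   2   5   4   0   4   2   2   1   4   3   5   4   3   0]
 [  2   5   1   5   4   2   2   2   5   4   1   0   4   1   4]]
```

View pics/z0.png

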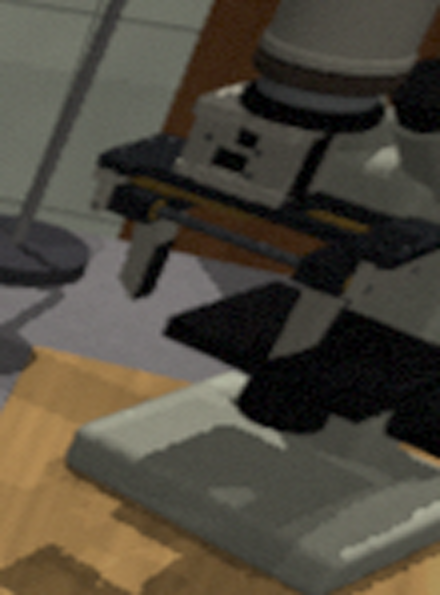

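View pics/z1.png

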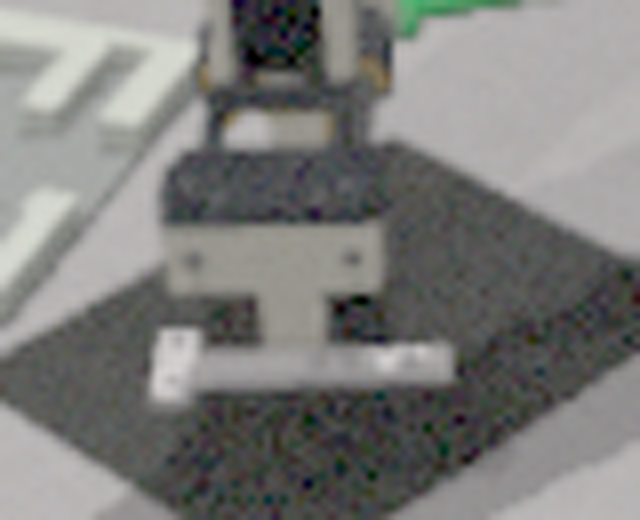

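The scene view seems to show the near finger ending about 35 mm above the mat, although the reported TCP is at 6 mm. I'll test this carefully: go down slightly and close, then see what the fingers meet.

```bash
python3 -m inch '[[[3.5,0,0,0,0.6],[0,0,0,0,0.6]]]' 15; python3 -m inch '[[[0,0,0,0,0],[0,0,0,0,0],[0,0,0,0,0],[0,0,0,0,0],[0,0,0,0,0]]]' 15;  python3 - <<'E'
from h import *
p=manip.capture('scene'); b=p['img']
g=np.clip((b[170:235,180:260].astype(float)/255)**.6*255,0,255).astype(np.uint8)
cv2.imwrite('pics/z2.png',cv2.resize(g,None,fx=8,fy=8,interpolation=cv2.INTER_CUBIC))
E
```

```text
time_s: 5.08
tcp_pos: [0.5901, -0.1101, 0.001]
orientation: [[-0.0, 0.824, 0.567], [0.0, 0.567, -0.824], [-1.0, -0.0, -0.0]]
ft_force: [-0.0, -0.6, -0.4]
grip_width: 0.598
time_s: 5.5
tcp_pos: [0.5903, -0.1102, 0.0012]
orientation: [[0.0, 0.824, 0.567], [0.0, 0.567, -0.824], [-1.0, 0.0, -0.0]]
ft_force: [0.2, -0.3, 0.1]
grip_width: 0.287
```

View pics/z2.png

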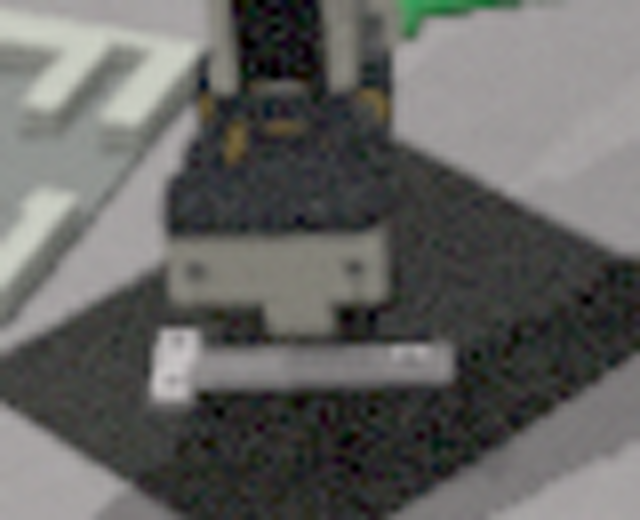

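```bash
python3 -m inch '[[[0,0,0,0,0],[0,0,0,0,0],[0,0,0,0,0],[0,0,0,0,0]]]';  python3 - <<'E'
from h import *
p=manip.capture('scene'); b=p['img']
g=np.clip((b[170:235,180:260].astype(float)/255)**.6*255,0,255).astype(np.uint8)
cv2.imwrite('pics/z3.png',cv2.resize(g,None,fx=8,fy=8,interpolation=cv2.INTER_CUBIC))
print([np.round(pix2w(p,216,v),3) for v in range(196,216,2)])
E
```

```text
time_s: 5.88
tcp_pos: [0.5903, -0.1102, 0.0012]
orientation: [[0.0, 0.824, 0.567], [0.0, 0.567, -0.824], [-1.0, 0.0, -0.0]]
ft_force: [-0.6, 0.0, 1.0]
grip_width: 0.009
[array([ 0.661, -0.051,  0.139]), array([ 0.663, -0.05 ,  0.133]), array([ 0.661, -0.053,  0.125]), array([ 0.655, -0.058,  0.113]), array([ 0.656, -0.058,  0.107]), array([ 0.657, -0.058,  0.1  ]), array([ 0.6  , -0.108,  0.039]), array([ 0.571, -0.133,  0.004]), array([ 0.58 , -0.127,  0.004]), array([ 0.593, -0.116,  0.009])]
```

View pics/z3.png

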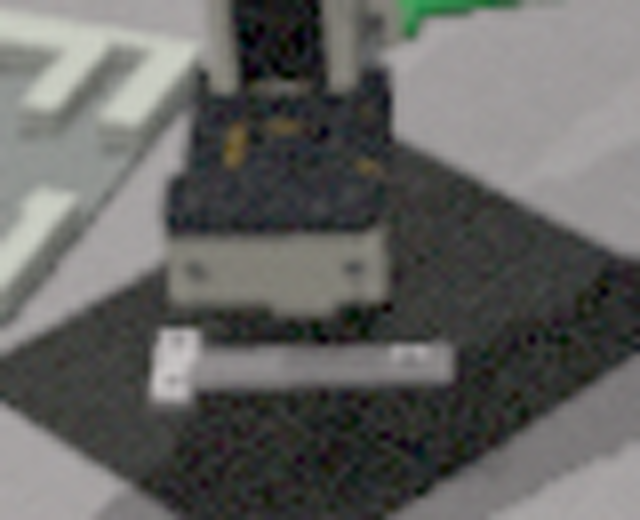

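The fingers shut completely with no part between them. So the real tips sit about 34 mm above the reported TCP, along the tool axis. I'll open and go down in guarded steps, using contact force to find the bench.

```bash
python3 -m inch '[[[0,0,0,0,0.45],[0,0,0,0,0.45],[5,0,0,0,0.45],[5,0,0,0,0.45],[4,0,0,0,0.45]]]'; python3 -m inch '[[[3,0,0,0,0.45],[3,0,0,0,0.45],[3,0,0,0,0.45],[0,0,0,0,0.45]]]'; python3 - <<'E'
from h import *
p=manip.capture('scene'); b=p['img']
g=np.clip((b[170:235,180:260].astype(float)/255)**.6*255,0,255).astype(np.uint8)
cv2.imwrite('pics/z4.png',cv2.resize(g,None,fx=8,fy=8,interpolation=cv2.INTER_CUBIC))
print([np.round(pix2w(p,216,v),3) for v in range(200,224,2)])
E
```

```text
time_s: 6.35
tcp_pos: [0.5899, -0.1101, -0.0135]
orientation: [[-0.001, 0.824, 0.567], [0.0, 0.567, -0.824], [-1.0, -0.0, -0.0]]
ft_force: [0.1, -0.4, 0.2]
grip_width: 0.317
time_s: 6.68
tcp_pos: [0.5897, -0.1101, -0.0226]
orientation: [[-0.001, 0.824, 0.567], [0.0, 0.567, -0.824], [-1.0, -0.001, -0.001]]
ft_force: [-0.4, 0.2, -0.3]
grip_width: 0.446
[array([ 0.65 , -0.062,  0.115]), array([ 0.661, -0.053,  0.118]), array([ 0.661, -0.053,  0.112]), array([ 0.662, -0.053,  0.105]), array([ 0.661, -0.055,  0.098]), array([ 0.656, -0.06 ,  0.085]), array([ 0.659, -0.058,  0.081]), array([ 0.622, -0.091,  0.037]), array([ 0.619, -0.094,  0.027]), array([ 0.62 , -0.094,  0.02 ]), array([ 0.613, -0.101,  0.005]), array([ 0.621, -0.094,  0.005])]
```

View pics/z4.png

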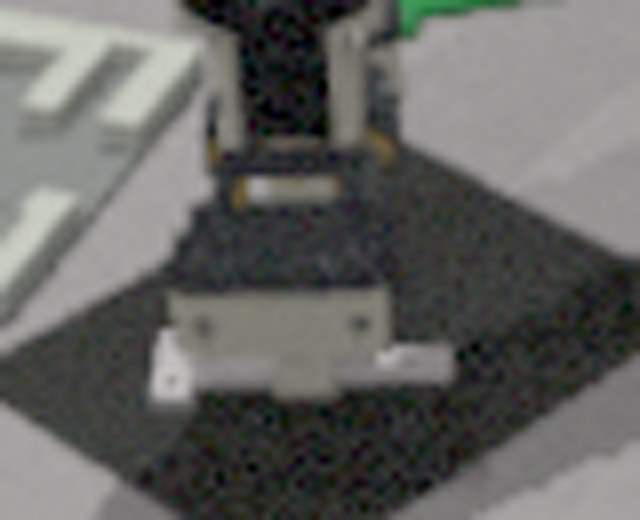

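```bash
python3 -m inch '[[[3,0,0,0,0.45],[3,0,0,0,0.45],[0,0,0,0,0.45]]]'; python3 -m inch '[[[2,0,0,0,0.45],[0,0,0,0,0.45]]]';
```

```text
time_s: 6.98
tcp_pos: [0.5906, -0.1102, -0.0276]
orientation: [[0.001, 0.824, 0.567], [-0.0, 0.567, -0.824], [-1.0, 0.0, 0.0]]
ft_force: [-0.2, 0.1, 0.9]
grip_width: 0.45
time_s: 7.15
tcp_pos: [0.5907, -0.1102, -0.0278]
orientation: [[0.0, 0.824, 0.567], [-0.0, 0.567, -0.824], [-1.0, 0.0, 0.0]]
ft_force: [-6.3, 1.3, 18.3]
grip_width: 0.45
```

```bash
python3 -m inch '[[[1.5,0,0,0,0.45],[0,0,0,0,0.45]]]'; python3 - <<'E'
from h import *
p=manip.capture('scene'); b=p['img']
g=np.clip((b[170:235,180:260].astype(float)/255)**.6*255,0,255).astype(np.uint8)
cv2.imwrite('pics/z5.png',cv2.resize(g,None,fx=8,fy=8,interpolation=cv2.INTER_CUBIC))
print([np.round(pix2w(p,216,v),3) for v in range(212,226,1)])
E
```

```text
time_s: 7.32
tcp_pos: [0.5907, -0.1103, -0.0278]
orientation: [[0.0, 0.824, 0.567], [-0.0, 0.567, -0.824], [-1.0, 0.0, 0.0]]
ft_force: [-10.2, 1.6, 29.1]
grip_width: 0.451
[array([ 0.657, -0.06 ,  0.079]), array([ 0.658, -0.059,  0.077]), array([ 0.659, -0.059,  0.074]), array([ 0.657, -0.061,  0.068]), array([ 0.622, -0.091,  0.03 ]), array([ 0.622, -0.092,  0.026]), array([ 0.617, -0.096,  0.017]), array([ 0.623, -0.091,  0.019]), array([ 0.612, -0.101,  0.004]), array([ 0.615, -0.099,  0.003]), array([ 0.618, -0.097,  0.003]), array([ 0.623, -0.093,  0.003]), array([ 0.628, -0.089,  0.005]), array([ 0.632, -0.086,  0.005])]
```

View pics/z5.png

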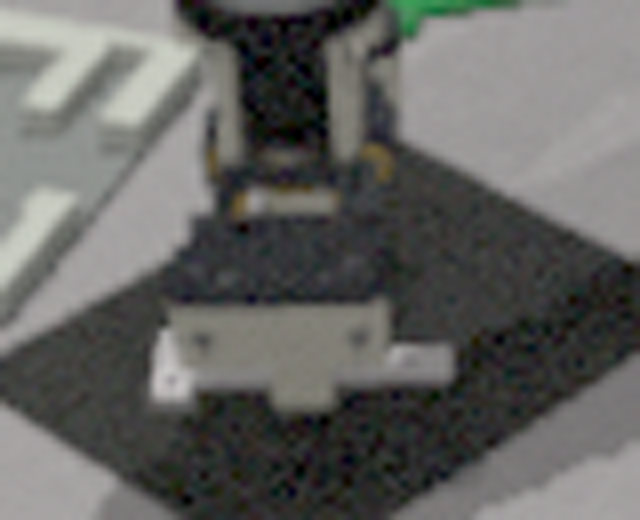

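Contact comes at a reported TCP z of -0.0278, with the finger tips on the mat. I'll back off to about 1 mm above it and close.

```bash
python3 -m inch '[[[-4,0,0,0,0.45],[0,0,0,0,0],[0,0,0,0,0],[0,0,0,0,0],[0,0,0,0,0]]]' 40;python3 -m inch '[[[0,0,0,0,0],[0,0,0,0,0],[0,0,0,0,0]]]'
```

```text
time_s: 7.78
tcp_pos: [0.5904, -0.1101, -0.0276]
orientation: [[0.0, 0.824, 0.567], [0.0, 0.567, -0.824], [-1.0, 0.0, -0.0]]
ft_force: [1.0, -0.0, 2.7]
grip_width: 0.214
time_s: 8.03
tcp_pos: [0.5903, -0.1101, -0.0276]
orientation: [[-0.0, 0.824, 0.567], [0.0, 0.567, -0.824], [-1.0, -0.0, -0.0]]
ft_force: [-0.2, 0.6, -0.2]
grip_width: 0.148
```

```bash
python3 -m inch '[[[-15,0,0,0,0],[-25,0,0,0,0],[-25,0,0,0,0],[0,0,0,0,0],[0,0,0,0,0]]]'; python3 - <<'E'
from fit import *
np.set_printoptions(precision=4,suppress=True)
p=manip.capture('scene'); b=p['img']; s=manip.sense(); print(s['tcp_pos'],s['grip_width'])
g=b[150:240,170:270]
cv2.imwrite('pics/z6.png',cv2.resize(g,None,fx=6,fy=6,interpolation=cv2.INTER_CUBIC))
for r in manip.place_of(p,'bracket_mid'): print(r, pix2w(p,*r['position'],z=.07))
for r in manip.outline_of(p,'bracket_mid'): print(r['conf'],r['rect'])
u0,v0=w2pix(p,[*s['tcp_pos'][:2],s['tcp_pos'][2]+.0278+.003]); print(u0,v0)
E
```

```text
time_s: 8.45
tcp_pos: [0.5913, -0.1105, 0.0389]
orientation: [[0.003, 0.824, 0.567], [-0.0, 0.567, -0.824], [-1.0, 0.002, 0.002]]
ft_force: [0.1, -0.3, 0.1]
grip_width: 0.146
[ 0.59   -0.1102  0.0376] 0.1438202880216218
{'position': [241.2, 170.5], 'conf': 0.7} [ 0.4205 -0.1403  0.07  ]
{'position': [219.1, 197.0], 'conf': 0.52} [ 0.583  -0.1066  0.07  ]
0.52 [231.5, 166.8, 253.4, 173.3]
0.42 [198.0, 194.0, 236.1, 200.3]
216.730311255478 198.17844362193023
```

View pics/z6.png

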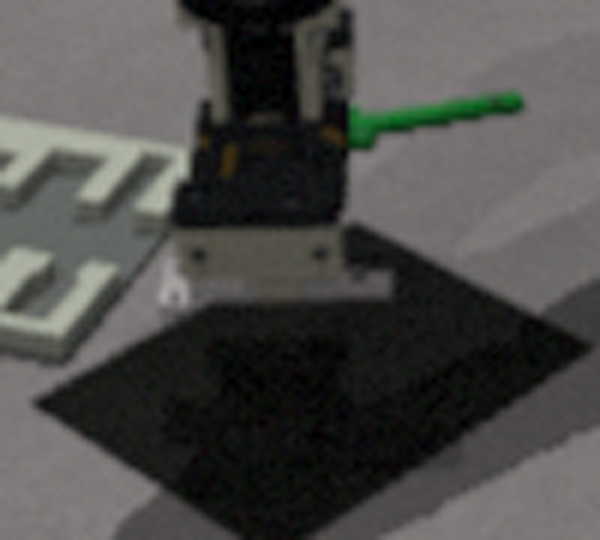

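The bracket is held by the stem, at crop (160–392, 285), clear of the mat. Next I'll refine the tray pose with a photometric fit of its block pattern in both initial pictures.

```bash
cat > trayfit.py <<'E'
from fit import *
T=[('f',[-95,95,-72,72],0,4)]
# compartments/trough cut from white top (mm): x0,x1,y0,y1
CUT=[(-28,28,-72,72),(-85,85,34,54),(44,85,30,58),(-73,73,-10,10),(-73,-28,-18,18),(-61,61,-55,-33),(36,61,-68,-20)]
SS=4
def blocks():
    g=np.ones((144,190),np.uint8)
    for a in CUT: g[int(a[2])+72:int(a[3])+72,int(a[0])+95:int(a[1])+95]=0
    return g
G=blocks()
def rend(p,pose,win):
    # orthographic class lookup via homography at z=18 (top), z=4 (floor), sides by sweep
    l,t,r,b=win; W,H=(r-l)*SS,(b-t)*SS
    c,s=np.cos(pose[2]),np.sin(pose[2])
    out=np.zeros((H,W),np.uint8)
    def warp(img,z):
        src=np.float32([[0,0],[190,0],[190,144],[0,144]]); 
        dst=[]
        for x,y in [(-95,-72),(95,-72),(95,72),(-95,72)]:
            x,y=x/1000,y/1000
            u,v=w2pix(p,[x*c-y*s+pose[0],x*s+y*c+pose[1],z]); dst.append([(u+.5-l)*SS,(v+.5-t)*SS])
        Hm=cv2.getPerspectiveTransform(src,np.float32(dst)); return cv2.warpPerspective(img,Hm,(W,H),flags=cv2.INTER_NEAREST)
    out=np.where(warp(np.ones((144,190),np.uint8),0.004)>0,1,out)   # floor
    for z in np.linspace(0.002,.016,8):   # walls
        w=warp(G,z) ; out=np.where(w>0,2,out)
    out=np.where(warp(G,.018)>0,3,out)
    return out
def photofit(p,pose0,win=None,gray=None):
    if gray is None: gray=cv2.cvtColor(p['img'],cv2.COLOR_BGR2GRAY).astype(float)
    if win is None:
        u,v=w2pix(p,[pose0[0],pose0[1],.01]); win=(int(u)-50,int(v)-50,int(u)+50,int(v)+50)
    l,t,r,b=win; g=gray[t:b,l:r]
    def cost(a,full=False):
        k=rend(p,[a[0]/100,a[1]/100,a[2]/5],win)
        F=np.stack([cv2.resize((k==i).astype(np.float32),(r-l,b-t),interpolation=cv2.INTER_AREA).ravel() for i in range(4)],1)
        co,*_=np.linalg.lstsq(F,g.ravel(),rcond=None); e=F@co-g.ravel(); e=np.clip(np.abs(e),0,40)
        return (e**2).mean()
    x0=np.array([pose0[0]*100,pose0[1]*100,pose0[2]*5])
    for k in range(3):
        rr=minimize(cost,x0,method='Nelder-Mead',options=dict(initial_simplex=np.vstack([x0]+[x0+d for d in np.diag([.6,.6,.3])/(k+1)]),xatol=.005,fatol=1e-3)); x0=rr.x
    return np.array([x0[0]/100,x0[1]/100,x0[2]/5]),rr.fun
E
python3 - <<'E'
from trayfit import *
np.set_printoptions(precision=4,suppress=True)
for n in ['top','scene']:
    p=manip.capture(n); p=dict(p); p['img']=cv2.imread(f'pics/{n}0.png')
    u,v=w2pix(p,[.555,-.326,.01]); hw=(45,48) if n=='top' else (45,32)
    win=(int(u)-hw[0],int(v)-hw[1],int(u)+hw[0],int(v)+hw[1])
    for i in [(.5586,-.3229,.275),(.552,-.329,.29)]:
        print(n,photofit(p,i,win))
E
```

```text
top (array([ 0.5594, -0.3217,  0.2653]), np.float64(76.15695665306254))
top (array([ 0.5594, -0.3217,  0.2663]), np.float64(75.92032452452698))
scene (array([ 0.5559, -0.3238,  0.266 ]), np.float64(278.97252364299095))
scene (array([ 0.5561, -0.3241,  0.2677]), np.float64(278.86028516375535))
```

```bash
python3 go.py .5679 -.3657 .03 1.837 12
```

```text
t=8.70 tcp=[ 0.5889 -0.11    0.0362] jaw=0.603 q=[ 0.19  0.58 -0.07  1.8   0.05  0.76  0.7 ] F=[ 0.3  0.2 -0.5] grip=0.144
  12 rows of [0.5, -21.6, 7.2, -0.1028]
```

```bash
python3 -m inch '[[[0.5,-21.6,7.2,-0.1028,0],[0.5,-21.6,7.2,-0.1028,0],[0.5,-21.6,7.2,-0.1028,0],[0.5,-21.6,7.2,-0.1028,0],[0.5,-21.6,7.2,-0.1028,0]]]'|head -2;python3 -m inch '[[[0.5,-21.6,7.2,-0.1028,0],[0.5,-21.6,7.2,-0.1028,0],[0.5,-21.6,7.2,-0.1028,0],[0.5,-21.6,7.2,-0.1028,0],[0.5,-21.6,7.2,-0.1028,0]]]'|head -2;python3 -m inch '[[[0.5,-21.6,7.2,-0.1028,0],[0.5,-21.6,7.2,-0.1028,0],[0,0,0,0,0],[0,0,0,0,0]]]';python3 go.py .5679 -.3657 .015 1.837
```

```text
time_s: 9.12
tcp_pos: [0.5405, -0.2123, 0.034]
time_s: 9.53
tcp_pos: [0.549, -0.3256, 0.0314]
time_s: 9.87
tcp_pos: [0.5686, -0.3669, 0.0301]
orientation: [[-0.001, -0.259, 0.966], [0.001, 0.966, 0.259], [-1.0, 0.001, -0.001]]
ft_force: [-0.8, 0.6, -0.4]
grip_width: 0.142
t=9.87 tcp=[ 0.5686 -0.3669  0.0301] jaw=1.833 q=[ 0.77  0.72 -0.34  1.59  0.29  0.88  2.15] F=[-0.8  0.6 -0.4] grip=0.142
  1 rows of [15.1, 1.3, -0.4, -0.0039]
```

```bash
python3 -m inch '[[[15,1.3,-0.4,-0.004,0],[10,0,0,0,0],[5,0,0,0,0],[0,0,0,0,0]]]'; python3 - <<'E'
from h import *
import go
p=manip.capture('scene'); cv2.imwrite('pics/a1.png',cv2.resize(p['img'][145:225,110:230],None,fx=6,fy=6,interpolation=cv2.INTER_CUBIC))
for r in manip.outline_of(p,'bracket_mid'): print(r['conf'],r['rect'])
p=manip.capture('top'); cv2.imwrite('pics/a2.png',cv2.resize(p['img'][150:250,365:465],None,fx=6,fy=6,interpolation=cv2.INTER_CUBIC))
go.plan(.5679,-.3657,-.0235,1.837)
E
```

```text
time_s: 10.2
tcp_pos: [0.5672, -0.3625, -0.0005]
orientation: [[-0.004, -0.267, 0.964], [0.003, 0.964, 0.267], [-1.0, 0.003, -0.003]]
ft_force: [-0.9, 0.2, -0.9]
grip_width: 0.146
0.6 [286.7, 270.3, 335.2, 308.9]
t=10.35 tcp=[ 0.5692 -0.3641  0.002 ] jaw=1.841 q=[ 0.76  0.76 -0.33  1.6   0.3   0.83  2.15] F=[ 0.4 -0.1  0.2] grip=0.149
  1 rows of [25.5, -1.2, -1.7, 0.0040]
```

View pics/a1.png

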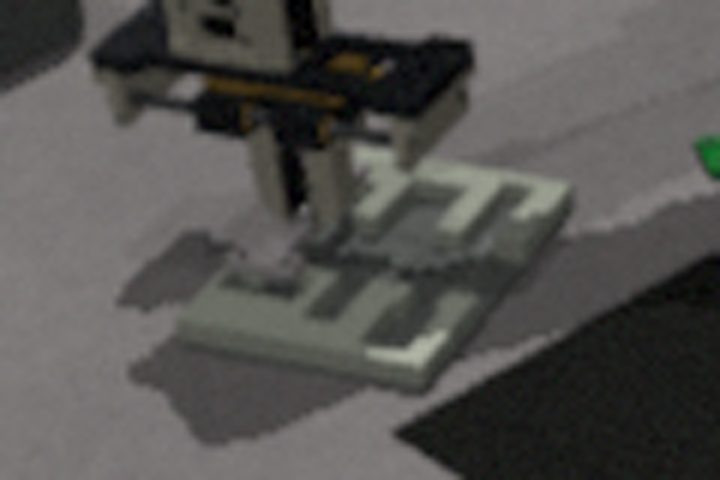

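View pics/a2.png

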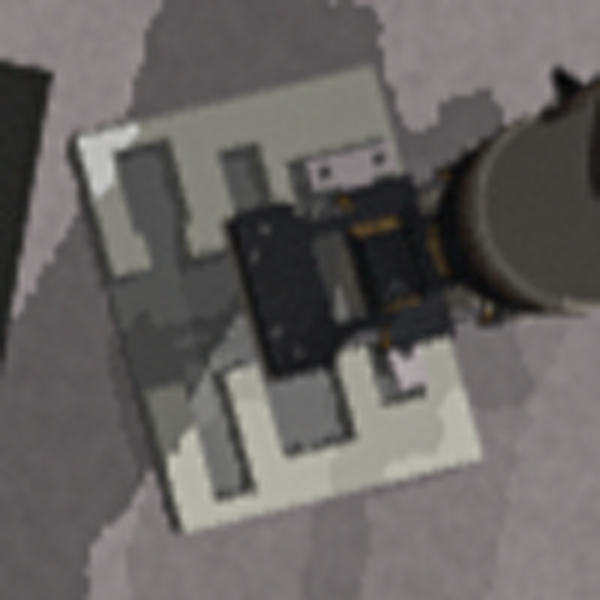

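```bash
cat > ov.py <<'E'
from trayfit import *
OUT={'bracket_mid':[(-56,-7),(42,-7),(42,-20),(56,-20),(56,20),(42,20),(42,7),(-56,7)],
'brush_mid':[(-80,-6),(16,-6),(16,-7.5),(52,-7.5),(52,-10),(80,-10),(80,10),(52,10),(52,7.5),(16,7.5),(16,6),(-80,6)],
'spatula_mid':[(-68,-6),(24,-6),(24,-14),(68,-14),(68,14),(24,14),(24,6),(-68,6)]}
def poly(p,im,pts,pose,z,off,k,col):
    c,s=np.cos(pose[2]),np.sin(pose[2]); P=[]
    for x,y in pts:
        x,y=x/1000,y/1000; u,v=w2pix(p,[x*c-y*s+pose[0],x*s+y*c+pose[1],z]); P.append([(u+.5-off[0])*k,(v+.5-off[1])*k])
    cv2.polylines(im,[np.round(np.array(P)).astype(np.int32)],True,col,1,cv2.LINE_AA)
def overlay(p,items,win,k,fn):
    l,t,r,b=win; im=cv2.resize(p['img'][t:b,l:r],None,fx=k,fy=k,interpolation=cv2.INTER_CUBIC)
    for pts,pose,z,col in items: poly(p,im,pts,pose,z,(l,t),k,col)
    cv2.imwrite(fn,im)
def rect(a): return [(a[0],a[2]),(a[1],a[2]),(a[1],a[3]),(a[0],a[3])]
def tray_items(pose,z=.018): return [(rect(a),pose,z,(0,255,0)) for a in CUT+[(-95,95,-72,72)]]
E
python3 - <<'E'
from ov import *
s=manip.sense(); R=s['orientation']; t=s['tcp_pos']; yaw=np.arctan2(R[1][1],R[0][1])-np.pi/2
b=(t[0],t[1],yaw); zb=t[2]+.0278+.007
np.set_printoptions(precision=4,suppress=True); print(b,zb)
p=manip.capture('top'); tr,c=photofit(p,(.5594,-.3217,.266),(365,150,455,245)); print(tr,c)
overlay(p,tray_items((.5594,-.3217,.266))+[(OUT['bracket_mid'],b,zb,(0,0,255))],(365,150,465,250),6,'pics/a3.png')
p=manip.capture('scene')
overlay(p,tray_items((.556,-.324,.266))+[(OUT['bracket_mid'],b,zb,(0,0,255))],(110,145,230,225),6,'pics/a4.png')
E
```

```text
(np.float64(0.569184862097135), np.float64(-0.3641476001250292), np.float64(0.2701925919197523)) 0.036767085746881575
[ 0.5596 -0.3218  0.2669] 652.54323751412
```

View pics/a3.png

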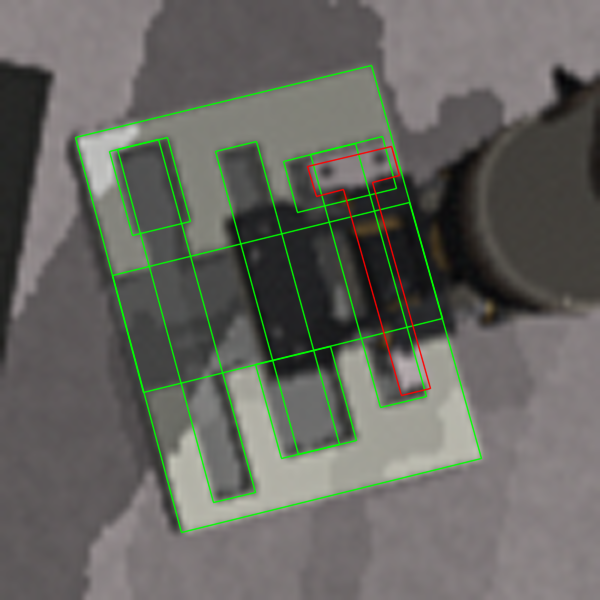

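View pics/a4.png

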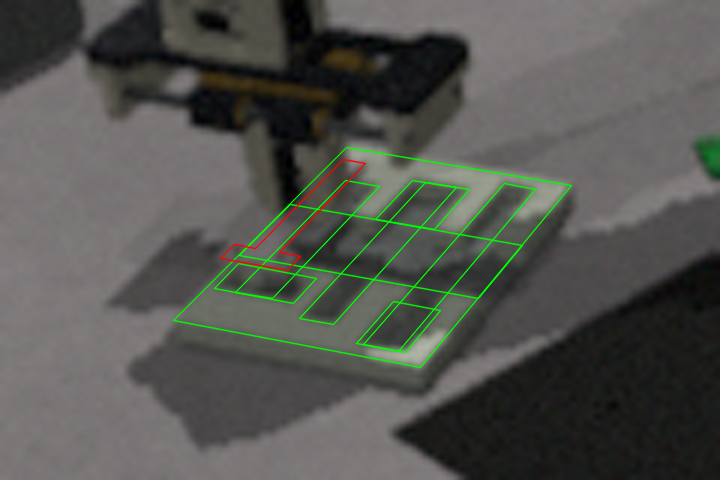

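```bash
python3 - <<'E'
from ov import *
s=manip.sense(); R=s['orientation']; t=s['tcp_pos']; yaw=np.arctan2(R[1][1],R[0][1])-np.pi/2
b=(t[0],t[1],yaw); z=t[2]+.0278+.007
p=manip.capture('top'); 
overlay(p,tray_items((.5594,-.3217,.266)),(405,165,445,225),14,'pics/a5.png')
p=manip.capture('scene')
overlay(p,[],(135,165,185,205),14,'pics/a6.png')
E
```

```text
(no output)
```

View pics/a5.png

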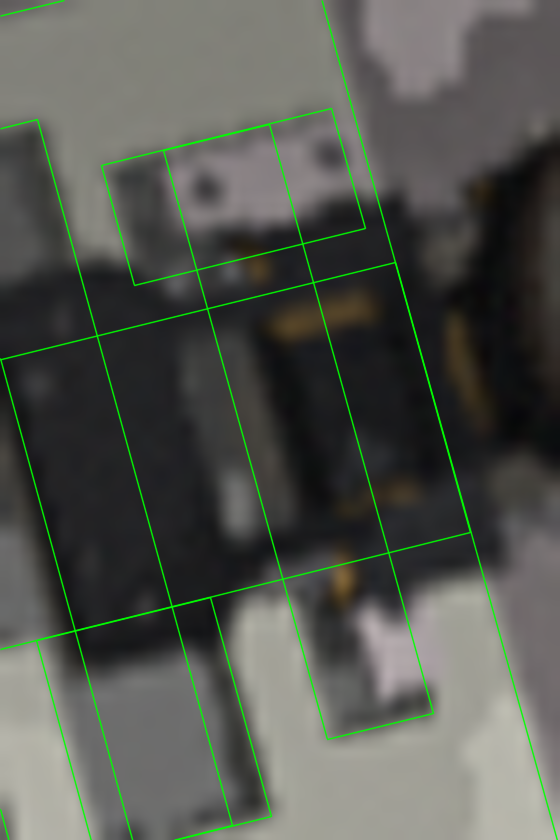

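View pics/a6.png

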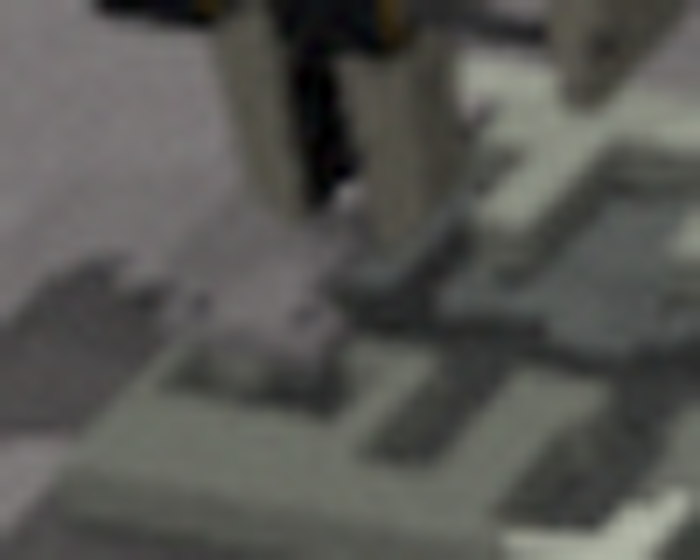

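```bash
python3 - <<'E'
from ov import *
s=manip.sense(); R=s['orientation']; t=s['tcp_pos']; yaw=np.arctan2(R[1][1],R[0][1])-np.pi/2
ax=np.array([np.cos(yaw),np.sin(yaw)]); ay=np.array([-ax[1],ax[0]])
p=manip.capture('top')
for z in (t[2]+.0278+.007,):
  for (cx_,cy_) in [(267,172)]:
    w=pix2w(p,405+cx_/14-.5,165+cy_/14-.5,z)[:2]; d=w-t[:2]; print('head rel TCP top',d@ax,d@ay)
# scene holes (200,305),(305,315)
p=manip.capture('scene'); w=pix2w(p,135+252/14-.5,165+310/14-.5,t[2]+.0348)[:2]; d=w-t[:2]; print('scene',d@ax,d@ay, yaw, t)
for nm,tr in (('top',(.5594,-.3217,.266)),('sc',(.556,-.324,.266))):
  c,si=np.cos(tr[2]),np.sin(tr[2]); pl=np.array([tr[0]+.044*si,tr[1]-.044*c]); d=pl-t[:2]; print(nm,'place rel TCP',d@ax,d@ay)
E
```

```text
head rel TCP top 0.051899423600368075 -0.0005533417096644928
scene 0.046354287357500336 -0.0021052579068493167 0.2697838890002968 [ 0.56939527 -0.36476975  0.0024327 ]
top place rel TCP 0.001678869797171193 0.00017613545937212197
sc place rel TCP -0.002211150404812935 -0.0011344914242813428
```

Both cameras agree that the bracket is within about 1 mm of its compartment. I'll lower it.

```bash
python3 -m inch '[[[6,0.8,-0.3,0,0],[6,0,0,0,0],[5,0,0,0,0],[4,0,0,0,0],[0,0,0,0,0]]]'; python3 -m inch '[[[2,0,0,0,0],[2,0,0,0,0],[0,0,0,0,0]]]'; python3 go.py .5679 -.3657 -.0235 1.837
```

```text
time_s: 11.07
tcp_pos: [0.5673, -0.3632, -0.021]
orientation: [[-0.002, -0.267, 0.964], [0.001, 0.964, 0.267], [-1.0, 0.002, -0.002]]
ft_force: [-0.2, 0.8, -0.4]
grip_width: 0.146
time_s: 11.32
tcp_pos: [0.5687, -0.3639, -0.0233]
orientation: [[0.0, -0.267, 0.964], [-0.0, 0.964, 0.267], [-1.0, -0.0, 0.0]]
ft_force: [0.9, -0.4, -0.7]
grip_width: 0.145
t=11.32 tcp=[ 0.5687 -0.3639 -0.0233] jaw=1.841 q=[ 0.75  0.79 -0.32  1.61  0.32  0.79  2.14] F=[ 0.9 -0.4 -0.7] grip=0.145
  1 rows of [0.2, -1.5, -1.2, 0.0037]
```

```bash
python3 -m inch '[[[0,0,0,0,0.32],[0,0,0,0,0.32],[0,0,0,0,0.32],[0,0,0,0,0.32],[-5,0,0,0,0.32]]]'; python3 -m inch '[[[-25,0,0,0,0.32],[-40,0,0,0,0.5],[-40,0,0,0,1]]]'; python3 - <<'E'
from ov import *
p=manip.capture('top'); overlay(p,tray_items((.5594,-.3217,.266)),(365,150,465,250),6,'pics/b1.png')
p=manip.capture('scene'); overlay(p,[],(110,145,230,225),6,'pics/b2.png')
E
```

```text
time_s: 11.73
tcp_pos: [0.5676, -0.3634, -0.0191]
orientation: [[-0.001, -0.267, 0.964], [0.001, 0.964, 0.267], [-1.0, 0.001, -0.001]]
ft_force: [0.7, 0.4, -0.9]
grip_width: 0.317
time_s: 11.98
tcp_pos: [0.5671, -0.3629, 0.0867]
orientation: [[-0.003, -0.267, 0.964], [0.002, 0.964, 0.267], [-1.0, 0.003, -0.002]]
ft_force: [0.3, -0.1, 0.5]
grip_width: 0.418
```

View pics/b1.png

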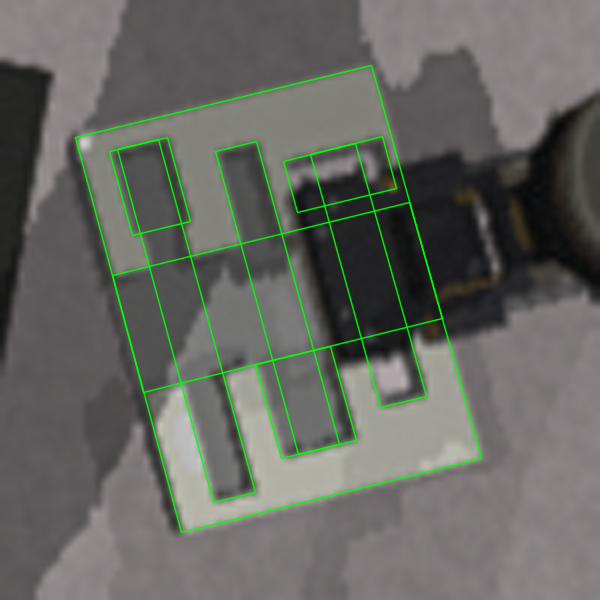

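View pics/b2.png

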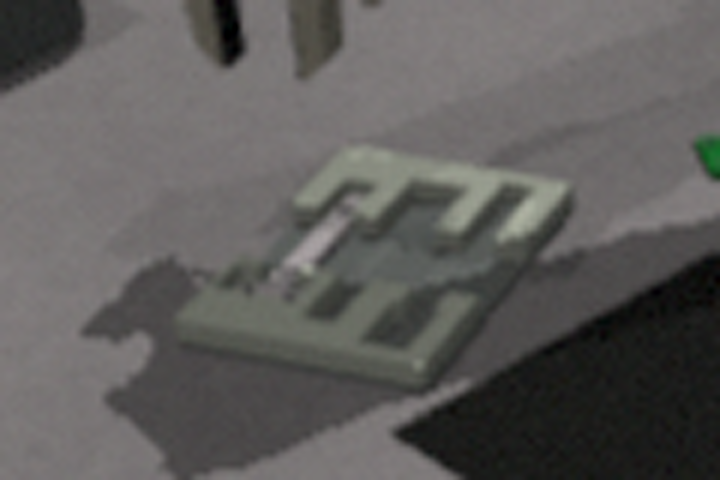

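The bracket is down in its compartment, at (395,375) in the top crop and (310,245) in the scene crop, and the tray hasn't moved. Next I'll grip the tray across its +x block, with one finger in the trough at tray (61.5, 22), and slide it.

```bash
python3 go.py .6113 -.2854 .04 .266 14
```

```text
t=12.08 tcp=[ 0.5739 -0.3665  0.0953] jaw=1.841 q=[ 0.78  0.64 -0.36  1.56  0.26  0.97  2.18] F=[2.2 0.1 0.4] grip=0.504
  14 rows of [3.9, 7.1, -0.3, 0.1125]
```

```bash
python3 -m inch '[[[3.9,7.1,-0.3,0.1125,1],[3.9,7.1,-0.3,0.1125,1],[3.9,7.1,-0.3,0.1125,1],[3.9,7.1,-0.3,0.1125,1],[3.9,7.1,-0.3,0.1125,1]]]'|head -2;python3 -m inch '[[[3.9,7.1,-0.3,0.1125,1],[3.9,7.1,-0.3,0.1125,1],[3.9,7.1,-0.3,0.1125,1],[3.9,7.1,-0.3,0.1125,1],[3.9,7.1,-0.3,0.1125,1]]]'|head -2;python3 -m inch '[[[3.9,7.1,-0.3,0.1125,1],[3.9,7.1,-0.3,0.1125,1],[3.9,7.1,-0.3,0.1125,1],[3.9,7.1,-0.3,0.1125,1],[0,0,0,0,1]]]';python3 go.py .6113 -.2854 0 .266 
```

```text
time_s: 12.5
tcp_pos: [0.565, -0.3286, 0.0672]
time_s: 12.92
tcp_pos: [0.5814, -0.2972, 0.0476]
time_s: 13.33
tcp_pos: [0.6061, -0.2799, 0.0314]
orientation: [[0.0, 0.965, 0.261], [0.001, 0.261, -0.965], [-1.0, 0.0, -0.001]]
ft_force: [1.2, 1.4, 0.6]
grip_width: 1.0
t=13.33 tcp=[ 0.6061 -0.2799  0.0314] jaw=0.264 q=[ 0.38  0.68  0.01  1.63 -0.01  0.83  0.67] F=[1.2 1.4 0.6] grip=1.000
  1 rows of [31.4, 3.6, 6.7, -0.0019]
```

```bash
python3 -m inch '[[[15,3.6,6.7,-0.002,1],[14,0,0,0,1],[0,0,0,0,1]]]'; python3 - <<'E'
from ov import *
import go
p=manip.capture('top'); overlay(p,[],(355,140,465,250),6,'pics/c1.png')
p=manip.capture('scene'); overlay(p,[],(110,145,230,225),6,'pics/c2.png')
go.plan(.6113,-.2854,-.0215,.266)
E
```

```text
time_s: 13.58
tcp_pos: [0.6072, -0.287, -0.0001]
orientation: [[-0.005, 0.964, 0.266], [0.002, 0.266, -0.964], [-1.0, -0.004, -0.003]]
ft_force: [-0.7, 0.1, -0.4]
grip_width: 1.002
t=13.68 tcp=[ 0.6084 -0.2872  0.002 ] jaw=0.268 q=[ 0.39  0.73  0.01  1.62 -0.01  0.8   0.68] F=[ 0.5 -0.1 -0.3] grip=0.999
  1 rows of [23.5, 3.3, -0.9, 0.0024]
```

View pics/c2.png

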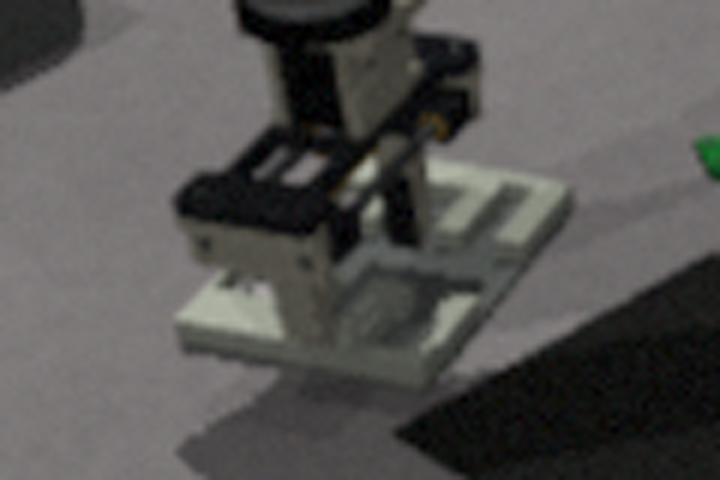

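View pics/c1.png

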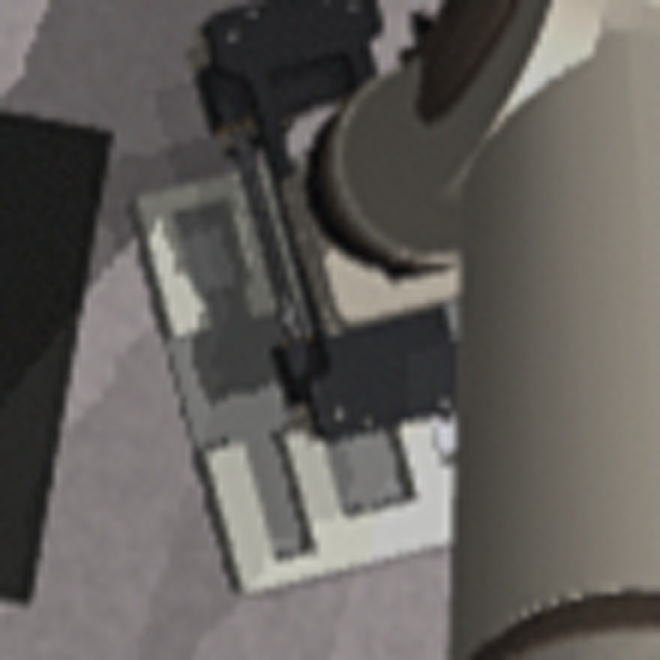

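```bash
python3 -m inch '[[[4,3,-0.5,0,1],[6,0,0,0,1],[5,0,0,0,1],[0,0,0,0,1]]]'; python3 -m inch '[[[4,0,0,0,1],[2,0,0,0,1],[0,0,0,0,1]]]'; python3 go.py .6113 -.2854 -.0215 .266
```

```text
time_s: 14.02
tcp_pos: [0.612, -0.2857, -0.013]
orientation: [[-0.002, 0.964, 0.265], [0.001, 0.265, -0.964], [-1.0, -0.001, -0.001]]
ft_force: [-0.1, 0.4, -0.2]
grip_width: 0.999
time_s: 14.27
tcp_pos: [0.6124, -0.2861, -0.0185]
orientation: [[-0.001, 0.964, 0.265], [0.0, 0.265, -0.964], [-1.0, -0.001, -0.001]]
ft_force: [-0.4, 0.5, 0.0]
grip_width: 1.005
t=14.27 tcp=[ 0.6124 -0.2861 -0.0185] jaw=0.268 q=[ 0.39  0.76  0.01  1.61 -0.01  0.77  0.67] F=[-0.4  0.5  0. ] grip=1.005
  1 rows of [3.0, -0.9, -1.0, 0.0017]
```

```bash
python3 -m inch '[[[2,0,0,0,1],[0,0,0,0,0.5],[0,0,0,0,0.5],[0,0,0,0,0.5],[0,0,0,0,0.5]]]' 30;  python3 -m inch '[[[0,0,0,0,0.5],[0,0,0,0,0.5]]]'; python3 go.py .6 -.1 -.0205 -.167
```

```text
time_s: 14.68
tcp_pos: [0.613, -0.2863, -0.0197]
orientation: [[0.0, 0.964, 0.264], [-0.0, 0.264, -0.964], [-1.0, 0.0, 0.0]]
ft_force: [0.1, 0.2, 0.3]
grip_width: 0.76
time_s: 14.85
tcp_pos: [0.6129, -0.2863, -0.0198]
orientation: [[0.0, 0.964, 0.264], [-0.0, 0.264, -0.964], [-1.0, 0.0, 0.0]]
ft_force: [0.8, 0.2, -0.2]
grip_width: 0.726
t=14.85 tcp=[ 0.6129 -0.2863 -0.0198] jaw=0.268 q=[ 0.39  0.76  0.01  1.61 -0.01  0.76  0.67] F=[ 0.8  0.2 -0.2] grip=0.726
  5 rows of [0.1, 0.9, -37.6, 0.0869]
```

The tray is gripped: the opening of 0.726 is 67 mm, the block's depth. I'll slide it slowly and check force and height between calls.

```bash
python3 go.py .6297 -.102 -.0198 -.167 24; python3 -m inch '[[[0,1,-3,0.009,0.5],[0,1.5,-6,0.018,0.5],[0,1.5,-6,0.018,0.5],[0,0,0,0,0.5]]]'
```

```text
t=14.85 tcp=[ 0.6129 -0.2863 -0.0198] jaw=0.268 q=[ 0.39  0.76  0.01  1.61 -0.01  0.76  0.67] F=[ 0.8  0.2 -0.2] grip=0.726
  24 rows of [0.0, 1.2, -7.7, 0.0181]
time_s: 15.18
tcp_pos: [0.6132, -0.2687, -0.0198]
orientation: [[-0.0, 0.975, 0.221], [0.001, 0.221, -0.975], [-1.0, 0.0, -0.001]]
ft_force: [0.2, 0.7, 1.0]
grip_width: 0.726
```

```bash
python3 go.py .6297 -.102 -.0198 -.167 20; python3 -m inch '[[[0,1.4,-8.3,0.0194,0.5],[0,1.4,-8.3,0.0194,0.5],[0,1.4,-8.3,0.0194,0.5],[0,1.4,-8.3,0.0194,0.5],[0,1.4,-8.3,0.0194,0.5]]]'; python3 - <<'E'
from ov import *
p=manip.capture('scene'); overlay(p,[],(110,145,250,245),5,'pics/d1.png')
E
```

```text
t=15.18 tcp=[ 0.6132 -0.2687 -0.0198] jaw=0.223 q=[ 0.36  0.76  0.02  1.63 -0.02  0.76  0.61] F=[0.2 0.7 1. ] grip=0.726
  20 rows of [0.0, 1.1, -8.4, 0.0195]
time_s: 15.6
tcp_pos: [0.6123, -0.2284, -0.0197]
orientation: [[0.0, 0.992, 0.125], [-0.0, 0.125, -0.992], [-1.0, 0.0, 0.0]]
ft_force: [-0.8, -2.8, -0.6]
grip_width: 0.725
```

View pics/d1.png

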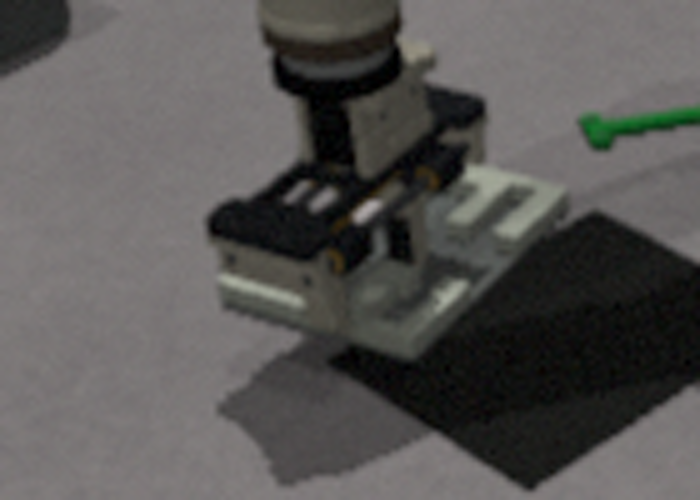

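The picture shows the tray following the gripper flat on the bench, with its edge reaching the mat at about (420,350). I'll continue.

```bash
python3 go.py .6297 -.102 -.0198 -.167 15; python3 -m inch '[[[0,1.4,-8.5,0.0194,0.5],[0,1.4,-8.5,0.0194,0.5],[0,1.4,-8.5,0.0194,0.5],[0,1.4,-8.5,0.0194,0.5],[0,1.4,-8.5,0.0194,0.5]]]';  python3 go.py .6297 -.102 -.0198 -.167 10
```

```text
t=15.65 tcp=[ 0.6126 -0.2256 -0.0198] jaw=0.126 q=[ 0.28  0.73  0.04  1.68 -0.05  0.73  0.47] F=[-1.7 -0.4  2. ] grip=0.724
  15 rows of [0.0, 1.1, -8.3, 0.0195]
time_s: 16.07
tcp_pos: [0.6155, -0.1859, -0.0198]
orientation: [[0.0, 1.0, 0.028], [-0.001, 0.028, -1.0], [-1.0, 0.0, 0.001]]
ft_force: [-0.3, -3.0, 0.6]
grip_width: 0.726
t=16.07 tcp=[ 0.6155 -0.1859 -0.0198] jaw=0.028 q=[ 0.2   0.72  0.07  1.71 -0.07  0.72  0.34] F=[-0.3 -3.   0.6] grip=0.726
  10 rows of [-0.0, 0.9, -8.5, 0.0195]
```

```bash
python3 -m inch '[[[0,0.9,-8.5,0.0195,0.5],[0,0.9,-8.5,0.0195,0.5],[0,0.9,-8.5,0.0195,0.5],[0,0.9,-8.5,0.0195,0.5],[0,0.9,-8.5,0.0195,0.5]]]'|head -2; python3 -m inch '[[[0,0.9,-8.5,0.0195,0.5],[0,0.9,-8.5,0.0195,0.5],[0,0.9,-7.5,0.0195,0.5],[0,0.9,-5,0.0195,0.5],[0,0,0,0,0.5]]]';  python3 go.py .6297 -.102 -.0198 -.167; python3 - <<'E'
from ov import *
p=manip.capture('scene'); overlay(p,[],(140,150,290,250),5,'pics/d2.png')
p=manip.capture('top'); overlay(p,[],(290,130,400,250),5,'pics/d3.png')
E
```

```text
time_s: 16.48
tcp_pos: [0.6204, -0.1434, -0.0198]
time_s: 16.9
tcp_pos: [0.6273, -0.1122, -0.0198]
orientation: [[0.0, 0.989, -0.145], [0.001, -0.145, -0.989], [-1.0, 0.0, -0.001]]
ft_force: [0.4, 2.8, 1.5]
grip_width: 0.724
t=16.90 tcp=[ 0.6273 -0.1122 -0.0198] jaw=-0.146 q=[ 0.05  0.71  0.12  1.72 -0.12  0.71  0.08] F=[0.4 2.8 1.5] grip=0.724
  1 rows of [0.0, 0.9, -10.4, 0.0210]
```

View pics/d2.png

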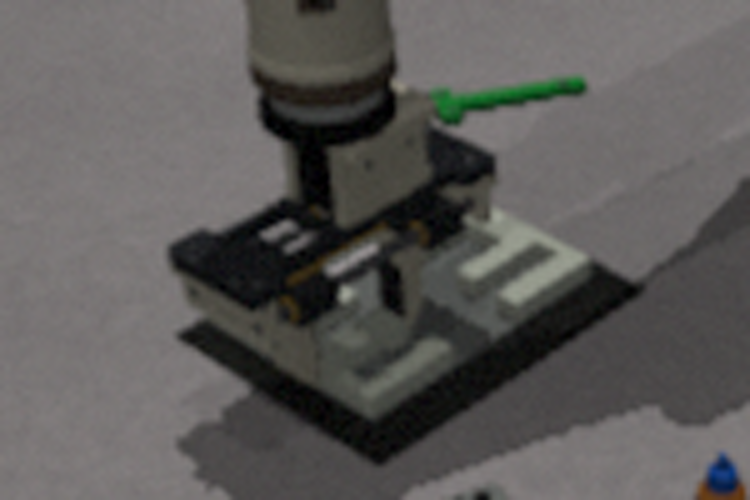

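View pics/d3.png

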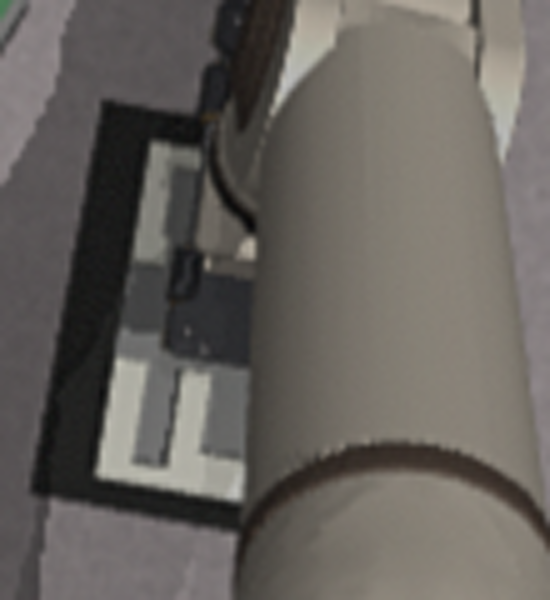

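```bash
python3 -m inch '[[[0,0.5,-5,0.0105,0.5],[0,0.4,-4.5,0.0105,0.5],[0,0,0,0,0.5],[0,0,0,0,1],[0,0,0,0,1]]]'; python3 -m inch '[[[0,0,0,0,1],[0,0,0,0,1],[-6,0,0,0,1],[-25,0,0,0,1],[-40,0,0,0,1]]]'; python3 go.py .466 .163 .07 .166
```

```text
time_s: 17.42
tcp_pos: [0.6289, -0.1045, -0.0202]
orientation: [[-0.0, 0.986, -0.167], [0.001, -0.167, -0.986], [-1.0, -0.001, -0.001]]
ft_force: [-0.1, 0.1, 1.0]
grip_width: 0.822
time_s: 17.83
tcp_pos: [0.6251, -0.1042, 0.0478]
orientation: [[-0.009, 0.986, -0.167], [0.001, -0.167, -0.986], [-1.0, -0.009, 0.0]]
ft_force: [0.5, 0.6, 0.6]
grip_width: 1.002
t=17.83 tcp=[ 0.6251 -0.1042  0.0478] jaw=-0.168 q=[ 0.02  0.62  0.14  1.71 -0.11  0.83  0.04] F=[0.5 0.6 0.6] grip=1.002
  8 rows of [-2.6, -20.7, -33.1, -0.0417]
```

```bash
python3 -m inch '[[[-2.6,-20.7,-33.3,-0.0417,0.5],[-2.6,-20.7,-33.3,-0.0417,0.5],[-2.6,-20.7,-33.3,-0.0417,0.5],[-2.6,-20.7,-33.3,-0.0417,0.5],[-2.6,-20.7,-33.3,-0.0417,0.5]]]' | head -2;python3 -m inch '[[[-2.6,-20.7,-33.3,-0.0417,0.5],[-2.6,-20.7,-33.3,-0.0417,0.5],[-2.6,-20.7,-33.3,-0.0417,0.5],[0,0,0,0,0.5]]]';  python3 - <<'E'
from ov import *
import go
go.plan(.466,.1665,.0,.167)
np.set_printoptions(precision=4,suppress=True)
p=manip.capture('scene'); cv2.imwrite('pics/e1.png',p['img']); m=(.5625,-.1159,-.1667)
print('scene tray',photofit(p,(.565,-.114,-.167)))
pt=manip.capture('top'); cv2.imwrite('pics/e2.png',pt['img']); print('top tray',photofit(pt,(.567,-.112,-.167)))
E
```

```text
time_s: 18.25
tcp_pos: [0.5396, 0.0711, 0.0649]
time_s: 18.58
tcp_pos: [0.4647, 0.1715, 0.0725]
orientation: [[-0.003, 0.984, 0.177], [0.004, 0.177, -0.984], [-1.0, -0.002, -0.004]]
ft_force: [-0.1, 0.2, -0.7]
grip_width: 0.5
t=18.58 tcp=[0.4647 0.1715 0.0725] jaw=0.178 q=[-0.41  0.37  0.01  2.05 -0.01  0.72 -0.22] F=[-0.1  0.2 -0.7] grip=0.500
  2 rows of [36.3, 0.3, 2.7, 0.0057]
scene tray (array([ 0.5631, -0.1164, -0.1682]), np.float64(255.78088017989322))
top tray (array([ 0.5662, -0.1141, -0.1702]), np.float64(549.2702569786128))
```

View pics/e1.png

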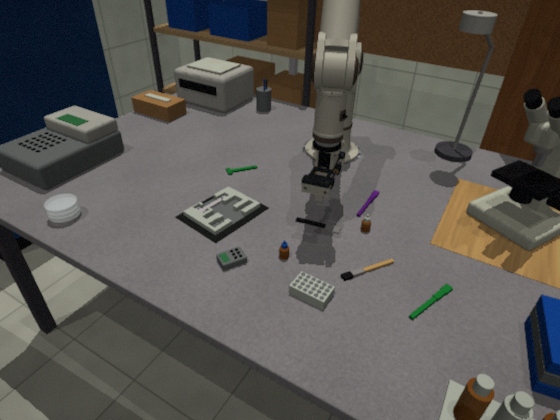

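View pics/e2.png

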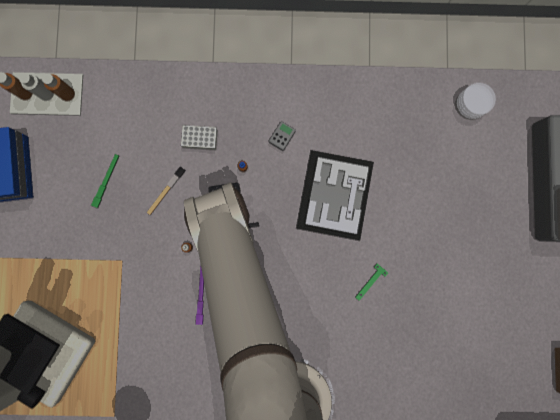

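The top view shows the tray sitting squarely on the mat at (337,195) with the bracket in place. Now I'll go down to the spatula.

```bash
python3 -m inch '[[[25,0,0,0,0.5],[25,0,0,0,0.5],[15,0,0,0,0.5],[0,0,0,0,0.5]]]';  python3 - <<'E'
from ov import *
import go
go.plan(.466,.1665,-.0268,.167)
p=manip.capture('scene'); overlay(p,[],(275,165,375,245),7,'pics/f1.png')
E
```

```text
time_s: 19.02
tcp_pos: [0.4687, 0.161, 0.0043]
orientation: [[-0.004, 0.987, 0.162], [-0.003, 0.162, -0.987], [-1.0, -0.005, 0.002]]
ft_force: [-1.0, -0.9, 0.0]
grip_width: 0.5
t=19.02 tcp=[0.4687 0.161  0.0043] jaw=0.163 q=[-0.4   0.5   0.02  2.07 -0.01  0.58 -0.21] F=[-1.  -0.9  0. ] grip=0.500
  1 rows of [31.1, -1.7, -5.9, -0.0041]
```

View pics/f1.png

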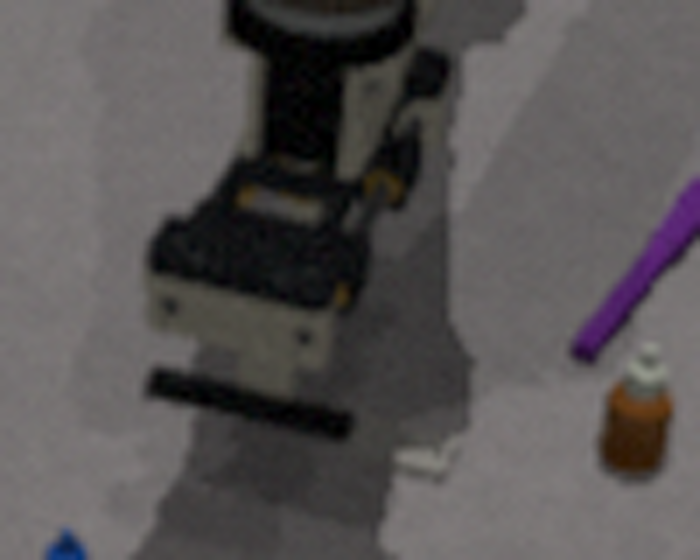

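```bash
python3 -m inch '[[[8,0,0,0,0.5],[8,0,0,0,0.5],[0,0,0,0,0.5],[0,0,0,0,0.5]]]'; python3 go.py .466 .1665 -.0268 .167
```

```text
time_s: 19.4
tcp_pos: [0.4703, 0.1635, -0.009]
orientation: [[-0.0, 0.986, 0.165], [-0.0, 0.165, -0.986], [-1.0, -0.0, 0.0]]
ft_force: [-0.2, 0.3, -0.0]
grip_width: 0.503
t=19.40 tcp=[ 0.4703  0.1635 -0.009 ] jaw=0.165 q=[-0.4   0.52  0.01  2.07 -0.01  0.55 -0.21] F=[-0.2  0.3 -0. ] grip=0.503
  1 rows of [17.8, -3.7, -3.7, -0.0016]
```

```bash
python3 -m inch '[[[6,-3.7,-3.7,0,0.5],[6,0,0,0,0.5],[4,0,0,0,0.5],[0,0,0,0,0.5]]]'; python3 go.py .466 .1665 -.0268 .167
```

```text
time_s: 19.73
tcp_pos: [0.465, 0.1666, -0.026]
orientation: [[-0.001, 0.986, 0.166], [-0.001, 0.166, -0.986], [-1.0, -0.002, 0.0]]
ft_force: [-0.2, -0.8, -0.6]
grip_width: 0.504
t=19.73 tcp=[ 0.465   0.1666 -0.026 ] jaw=0.166 q=[-0.41  0.55  0.01  2.08 -0.01  0.51 -0.22] F=[-0.2 -0.8 -0.6] grip=0.504
  1 rows of [0.8, 0.9, 0.3, -0.0007]
```

```bash
python3 -m inch '[[[0,0,0,0,0],[0,0,0,0,0],[0,0,0,0,0],[0,0,0,0,0],[0,0,0,0,0]]]' 25; python3 -m inch '[[[0,0,0,0,0],[0,0,0,0,0],[-10,0,0,0,0],[-25,0,0,0,0],[-35,0,0,0,0]]]';python3 -m inch '[[[-10,0,0,0,0],[0,0,0,0,0],[0,0,0,0,0]]]'; python3 - <<'E'
from ov import *
import go
p=manip.capture('scene'); overlay(p,[],(275,145,375,225),7,'pics/f2.png')
p=manip.capture('top'); overlay(p,[],(200,190,280,260),8,'pics/f3.png')
s=manip.sense(); t=s['tcp_pos']; 
for n in 'scene','top':
    p=manip.capture(n); print(n,w2pix(p,[t[0],t[1],t[2]+.0278+.01]))
    for r in manip.outline_of(p,'spatula_mid'): print(r['conf'],r['rect'])
go.plan(.5646,-.1153,.05,1.402)
E
```

```text
time_s: 20.15
tcp_pos: [0.4661, 0.1668, -0.0249]
orientation: [[0.0, 0.986, 0.165], [0.0, 0.165, -0.986], [-1.0, 0.0, -0.0]]
ft_force: [0.7, -0.1, -0.2]
grip_width: 0.188
time_s: 20.57
tcp_pos: [0.4632, 0.1657, 0.0439]
orientation: [[-0.006, 0.986, 0.165], [-0.002, 0.165, -0.986], [-1.0, -0.006, 0.001]]
ft_force: [0.8, 0.4, 0.2]
grip_width: 0.128
time_s: 20.82
tcp_pos: [0.4664, 0.167, 0.0558]
orientation: [[0.002, 0.986, 0.165], [0.001, 0.165, -0.986], [-1.0, 0.002, -0.001]]
ft_force: [0.9, -0.6, -0.7]
grip_width: 0.123
scene (np.float64(319.21577207970154), np.float64(200.07424435517208))
0.59 [297.3, 195.5, 341.3, 210.8]
top (np.float64(232.7303282306413), np.float64(227.21233273020948))
0.48 [249.8, 226.8, 258.5, 225.7]
t=21.12 tcp=[0.465  0.1664 0.0538] jaw=0.166 q=[-0.41  0.4   0.02  2.06 -0.01  0.68 -0.22] F=[-0.2 -0.1 -0.1] grip=0.129
  11 rows of [0.4, -10.9, 26.8, -0.1124]
```

View pics/f2.png

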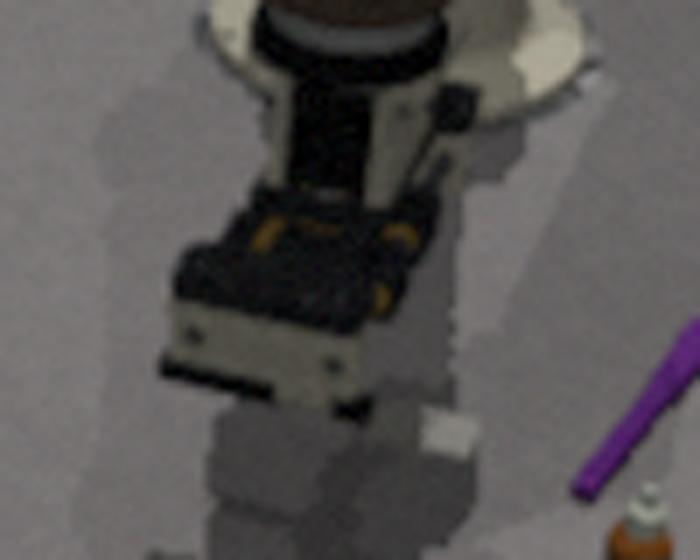

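View pics/f3.png

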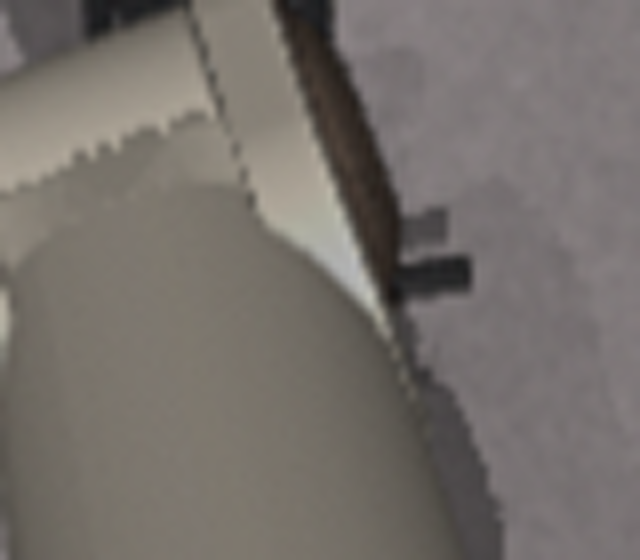

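```bash
python3 - <<'E'
from ov import *
s=manip.sense(); R=s['orientation']; t=np.array(s['tcp_pos']); yaw=np.arctan2(R[1][1],R[0][1])+np.pi/2
ax=np.array([np.cos(yaw),np.sin(yaw)]); ay=np.array([-ax[1],ax[0]]); zb=t[2]+.0252
p=manip.capture('top'); d=pix2w(p,200+470/8-.5,190+273/8-.5,zb+.009)[:2]-t[:2]; print('top handle end',d@ax,d@ay,'expect -.068')
p=manip.capture('scene')
d=pix2w(p,275+162/7-.5,145+368/7-.5,zb+.005)[:2]-t[:2]; print('scene handle end',d@ax,d@ay)
d=pix2w(p,275+478/7-.5,145+437/7-.5,zb+.003)[:2]-t[:2]; print('scene blade end',d@ax,d@ay,'expect .068')
overlay(p,[(OUT['spatula_mid'],(t[0],t[1],yaw),zb+.005,(0,0,255))],(275,145,375,225),7,'pics/f4.png')
E
```

```text
top handle end -0.06696506692412524 -0.00013179800146185164 expect -.068
scene handle end -0.06594682236915883 0.0011163372617498
scene blade end 0.0690427162122289 0.007559934775070485 expect .068
```

View pics/f4.png

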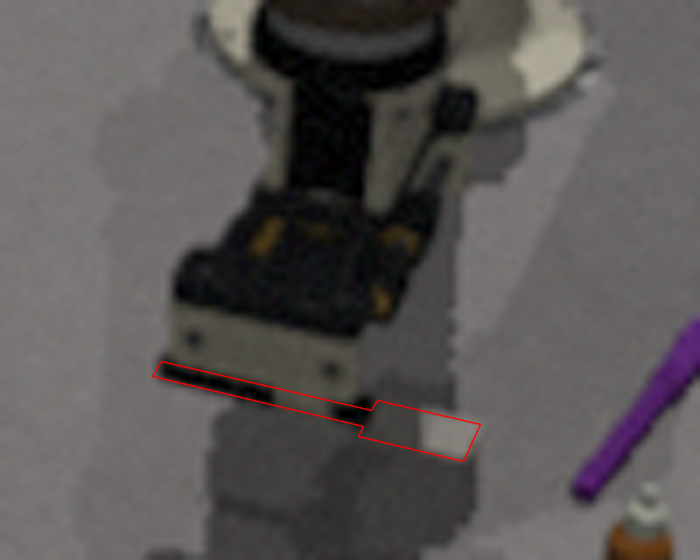

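```bash
python3 go.py .5656 -.1155 .045 1.402 12
```

```text
t=21.22 tcp=[0.4654 0.1665 0.0541] jaw=0.166 q=[-0.41  0.4   0.02  2.06 -0.01  0.68 -0.22] F=[ 0.5  0.  -0.7] grip=0.126
  12 rows of [0.8, -10.1, 24.6, -0.1030]
```

```bash
python3 -m inch '[[[0.8,-10.1,24.6,-0.103,0],[0.8,-10.1,24.6,-0.103,0],[0.8,-10.1,24.6,-0.103,0],[0.8,-10.1,24.6,-0.103,0],[0.8,-10.1,24.6,-0.103,0]]]'|head -2; python3 -m inch '[[[0.8,-10.1,24.6,-0.103,0],[0.8,-10.1,24.6,-0.103,0],[0.8,-10.1,24.6,-0.103,0],[0.8,-10.1,24.6,-0.103,0],[0.8,-10.1,24.6,-0.103,0]]]'|head -2;python3 -m inch '[[[0.8,-10.1,24.6,-0.103,0],[0.8,-10.1,24.6,-0.103,0],[10,0,0,0,0],[10,0,0,0,0],[0,0,0,0,0]]]'; python3 -m inch '[[[0,0,0,0,0],[0,0,0,0,0]]]'|tail -2; python3 go.py .5656 -.1155 .01 1.402 1
```

```text
time_s: 21.63
tcp_pos: [0.4625, 0.0341, 0.0505]
time_s: 22.05
tcp_pos: [0.5259, -0.0822, 0.0464]
time_s: 22.47
tcp_pos: [0.5636, -0.1144, 0.0224]
orientation: [[-0.005, 0.17, 0.986], [0.002, 0.986, -0.17], [-1.0, 0.001, -0.006]]
ft_force: [-1.7, -0.4, -1.2]
grip_width: 0.123
ft_force: [-0.5, 0.7, -0.9]
grip_width: 0.123
t=22.63 tcp=[ 0.5655 -0.1138  0.0249] jaw=1.403 q=[ 0.3   0.57 -0.19  1.86  0.15  0.72  1.43] F=[-0.5  0.7 -0.9] grip=0.123
  1 rows of [14.9, -1.6, 0.4, 0.0008]
```

```bash
python3 -m inch '[[[10,-1.6,0.4,0,0],[8,0,0,0,0],[0,0,0,0,0],[0,0,0,0,0]]]'; python3 - <<'E'
from ov import *
import go
s=manip.sense(); R=s['orientation']; t=np.array(s['tcp_pos']); yaw=np.arctan2(R[1][1],R[0][1])+np.pi/2; zb=t[2]+.0252
p=manip.capture('top'); overlay(p,tray_items((.5672,-.1138,-.169))+[(OUT['spatula_mid'],(t[0],t[1],yaw),zb+.01,(0,0,255))],(285,145,385,245),6,'pics/g1.png')
p=manip.capture('scene'); overlay(p,tray_items((.5629,-.1164,-.169))+[(OUT['spatula_mid'],(t[0],t[1],yaw),zb+.005,(0,0,255))],(170,160,280,245),6,'pics/g2.png')
go.plan(.5656,-.1155,-.0205,1.402,1)
E
```

```text
time_s: 22.97
tcp_pos: [0.5657, -0.1166, 0.0065]
orientation: [[-0.002, 0.168, 0.986], [0.0, 0.986, -0.168], [-1.0, -0.0, -0.002]]
ft_force: [0.5, 0.4, -1.3]
grip_width: 0.125
t=23.07 tcp=[ 0.5666 -0.1167  0.0073] jaw=1.402 q=[ 0.3   0.6  -0.18  1.87  0.16  0.69  1.43] F=[-0.2 -0.  -0.6] grip=0.128
  1 rows of [27.8, 1.0, -1.2, -0.0002]
```

View pics/g1.png

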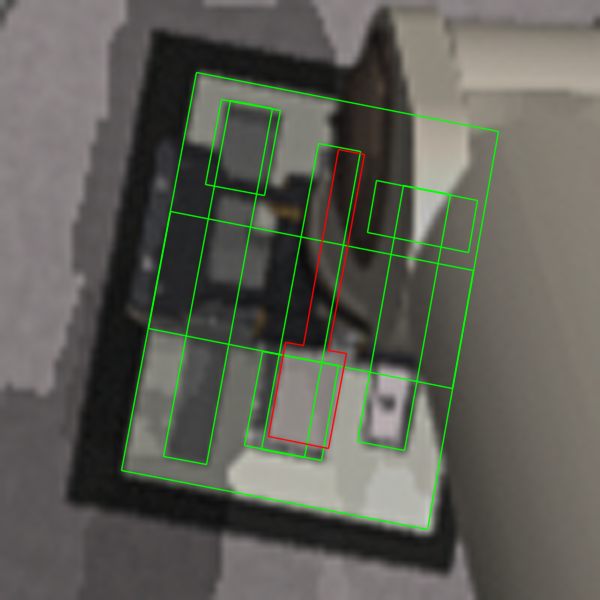

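View pics/g2.png

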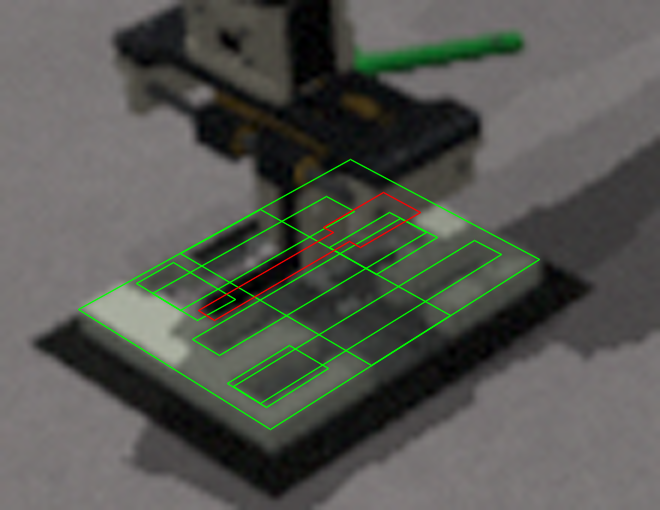

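Both views put the spatula over its own compartment, blade toward tray -x. I'll lower it.

```bash
python3 -m inch '[[[7,1,0,0,0],[7,0,0,0,0],[6,0,0,0,0],[4,0,0,0,0],[0,0,0,0,0]]]'; python3 -m inch '[[[2,0,0,0,0],[0,0,0,0,0]]]'; python3 go.py .5656 -.1155 -.0205 1.402 1
```

```text
time_s: 23.48
tcp_pos: [0.5656, -0.1156, -0.0181]
orientation: [[-0.002, 0.168, 0.986], [0.0, 0.986, -0.168], [-1.0, 0.0, -0.002]]
ft_force: [0.3, 0.0, -0.4]
grip_width: 0.127
time_s: 23.65
tcp_pos: [0.5666, -0.1158, -0.019]
orientation: [[-0.0, 0.168, 0.986], [0.0, 0.986, -0.168], [-1.0, 0.0, -0.0]]
ft_force: [-1.3, -0.1, -0.2]
grip_width: 0.127
t=23.65 tcp=[ 0.5666 -0.1158 -0.019 ] jaw=1.402 q=[ 0.29  0.64 -0.17  1.87  0.17  0.64  1.41] F=[-1.3 -0.1 -0.2] grip=0.127
  1 rows of [1.5, 0.1, -1.1, -0.0002]
```

```bash
python3 -m inch '[[[1.5,0,0,0,0],[0,0,0,0,0.3],[0,0,0,0,0.3],[0,0,0,0,0.3],[0,0,0,0,0.3]]]'; python3 -m inch '[[[-5,0,0,0,0.3],[-20,0,0,0,0.3],[-40,0,0,0,0.4],[-40,0,0,0,0.5]]]'; python3 go.py .567 .366 .06 .964
```

```text
time_s: 24.07
tcp_pos: [0.567, -0.1159, -0.02]
orientation: [[0.0, 0.168, 0.986], [-0.0, 0.986, -0.168], [-1.0, 0.0, 0.0]]
ft_force: [0.3, -0.3, -0.4]
grip_width: 0.292
time_s: 24.4
tcp_pos: [0.565, -0.1154, 0.0848]
orientation: [[-0.004, 0.168, 0.986], [0.001, 0.986, -0.168], [-1.0, 0.0, -0.004]]
ft_force: [0.7, 0.3, -0.0]
grip_width: 0.4
t=24.40 tcp=[ 0.565  -0.1154  0.0848] jaw=1.402 q=[ 0.32  0.49 -0.21  1.83  0.13  0.84  1.45] F=[ 0.7  0.3 -0. ] grip=0.400
  13 rows of [1.9, 34.8, -13.4, 0.0337]
```

```bash
python3 -m inch '[[[1.5,34.8,-13.4,0.0337,0.5],[1.5,34.8,-13.4,0.0337,0.5],[1.5,34.8,-13.4,0.0337,0.5],[1.5,34.8,-13.4,0.0337,0.5],[1.5,34.8,-13.4,0.0337,0.5]]]'|head -2; python3 -m inch '[[[1.5,34.8,-13.4,0.0337,0.5],[1.5,34.8,-13.4,0.0337,0.5],[1.5,34.8,-13.4,0.0337,0.5],[1.5,34.8,-13.4,0.0337,0.5],[1.5,34.8,-13.4,0.0337,0.5]]]'|head -2;python3 -m inch '[[[1.5,34.8,-13.4,0.0337,0.5],[1.5,34.8,-13.4,0.0337,0.5],[1.5,34.8,-13.4,0.0337,0.5],[0,0,0,0,0.5],[0,0,0,0,0.5]]]'; python3 - <<'E'
from ov import *
import go
np.set_printoptions(precision=4,suppress=True)
p=manip.capture('top'); overlay(p,tray_items((.5672,-.1138,-.169)),(285,145,385,245),6,'pics/h1.png'); cv2.imwrite('pics/h1f.png',p['img'])
print(photofit(p,(.5672,-.1138,-.169),(295,150,380,242)))
p=manip.capture('scene'); overlay(p,tray_items((.5629,-.1164,-.169)),(170,160,280,245),6,'pics/h2.png')
overlay(p,[],(320,190,420,290),6,'pics/h3.png')
for r in manip.place_of(p,'brush_mid'): print(r,pix2w(p,*r['position'],z=.01))
go.plan(.5655,.3645,-.0,.964)
E
```

```text
time_s: 24.82
tcp_pos: [0.542, 0.0702, 0.0781]
time_s: 25.23
tcp_pos: [0.549, 0.2569, 0.0703]
time_s: 25.65
tcp_pos: [0.5672, 0.369, 0.0653]
orientation: [[-0.0, 0.566, 0.824], [0.002, 0.824, -0.566], [-1.0, 0.001, -0.001]]
ft_force: [-0.8, -0.4, 0.9]
grip_width: 0.5
(array([ 0.5661, -0.1141, -0.1692]), np.float64(824.6031637035722))
{'position': [429.0, 297.5], 'conf': 0.8} [0.5853 0.53   0.01  ]
{'position': [264.8, 207.3], 'conf': 0.73} [ 0.4838 -0.0076  0.01  ]
{'position': [367.9, 268.0], 'conf': 0.67} [0.5681 0.3667 0.01  ]
t=25.80 tcp=[0.5689 0.3631 0.0653] jaw=0.962 q=[-0.49  0.66 -0.17  1.59  0.13  0.91  0.26] F=[ 0.9 -0.9  0.3] grip=0.501
  2 rows of [32.6, -0.3, -1.8, -0.0009]
```

View pics/h1.png

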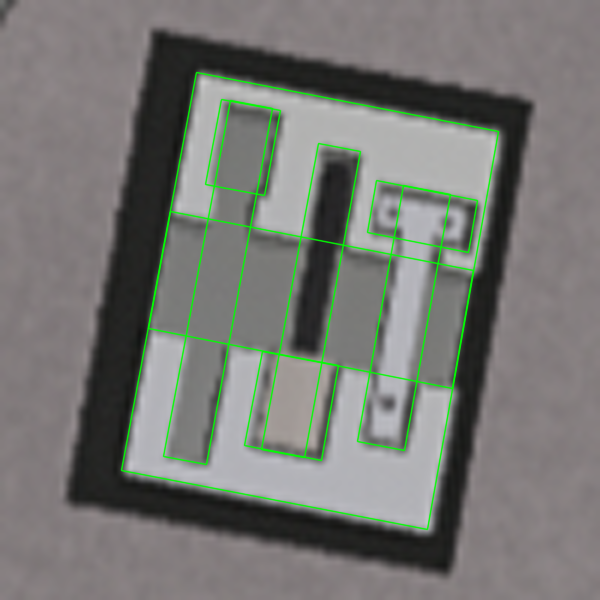

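View pics/h2.png

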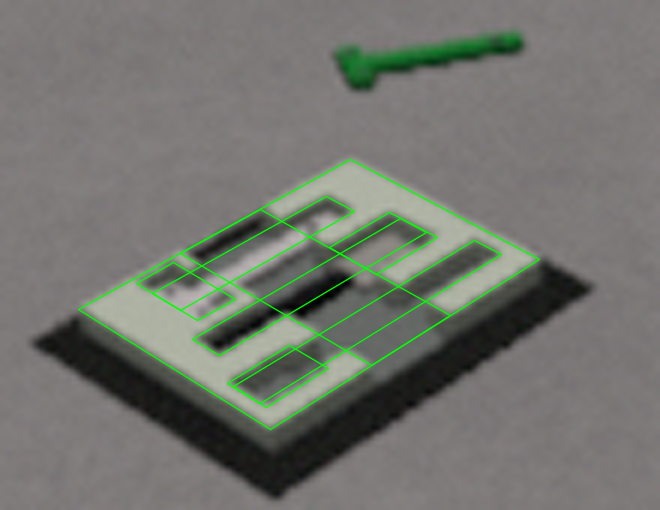

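View pics/h3.png

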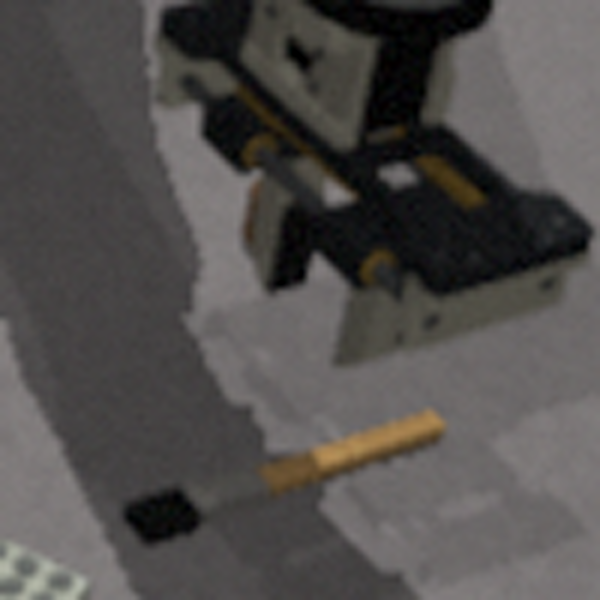

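Top and scene views show the spatula and the bracket well inside their compartments and the mat margin even all round. I'll check the brush pose with an overlay.

```bash
python3 - <<'E'
from ov import *
import go
np.set_printoptions(precision=4,suppress=True)
p=manip.capture('scene')
d=np.linalg.norm
# ends in scene crop h3: handle end (443,425), head end (127,525)
a=pix2w(p,320+441/6-.5,190+427/6-.5,.006)[:2]; b=pix2w(p,320+130/6-.5,190+527/6-.5,.006)[:2]
print('scene ends',a,b,'len',d(b-a),'mid',(a+b)/2,'yaw',np.arctan2(*(b-a)[::-1]))
overlay(p,[(OUT['brush_mid'],(.5665,.365,-.606),.006,(0,0,255))],(320,190,420,290),6,'pics/h4.png')
go.plan(.5655,.3645,-.0,.964)
E
```

```text
scene ends [0.5007 0.4136] [0.633  0.3193] len 0.16247248681988416 mid [0.5668 0.3665] yaw -0.6198001868998668
t=25.85 tcp=[0.5691 0.3627 0.0654] jaw=0.962 q=[-0.49  0.66 -0.17  1.59  0.13  0.91  0.26] F=[0.  0.7 0.4] grip=0.496
  2 rows of [32.7, -0.2, -2.0, -0.0012]
```

View pics/h4.png

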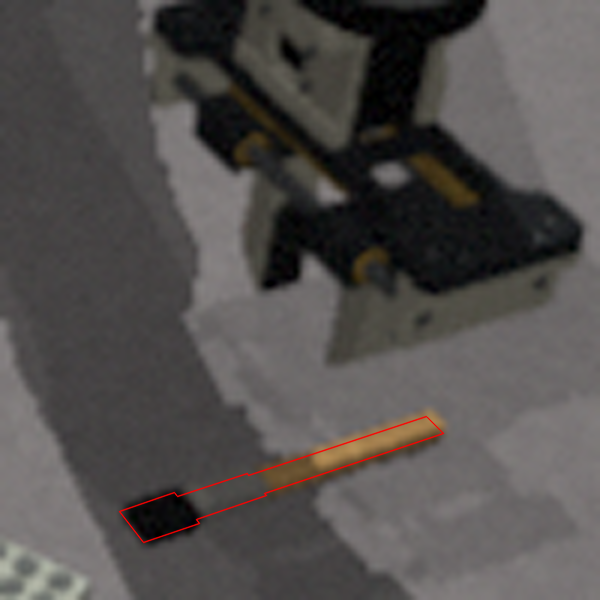

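```bash
python3 go.py .567 .3663 0 .959 1; python3 -m inch '[[[20,1.8,-3.6,0.004,0.5],[20,0,0,0,0.5],[15,0,0,0,0.5],[10,0,0,0,0.5],[0,0,0,0,0.5]]]'; python3 -m inch '[[[8,0,0,0,0.5],[0,0,0,0,0.5],[0,0,0,0,0.5]]]';python3 go.py .567 .3663 -.0265 .959 1
```

```text
t=25.85 tcp=[0.5691 0.3627 0.0654] jaw=0.962 q=[-0.49  0.66 -0.17  1.59  0.13  0.91  0.26] F=[0.  0.7 0.4] grip=0.496
  1 rows of [65.4, 1.9, -3.8, 0.0025]
time_s: 26.27
tcp_pos: [0.5652, 0.3661, -0.0024]
orientation: [[-0.004, 0.575, 0.818], [-0.003, 0.818, -0.575], [-1.0, -0.005, -0.001]]
ft_force: [-0.6, 0.5, -0.2]
grip_width: 0.496
time_s: 26.52
tcp_pos: [0.5669, 0.3686, -0.0074]
orientation: [[0.0, 0.574, 0.819], [0.0, 0.819, -0.574], [-1.0, 0.0, 0.0]]
ft_force: [0.2, -0.4, -0.4]
grip_width: 0.501
t=26.52 tcp=[ 0.5669  0.3686 -0.0074] jaw=0.959 q=[-0.51  0.75 -0.15  1.61  0.15  0.79  0.23] F=[ 0.2 -0.4 -0.4] grip=0.501
  1 rows of [19.1, -1.9, 1.4, 0.0004]
```

```bash
python3 -m inch '[[[6,-1.9,1.4,0,0.5],[6,0,0,0,0.5],[4,0,0,0,0.5],[2,0,0,0,0.5],[0,0,0,0,0.5]]]'; python3 -m inch '[[[0,0,0,0,0],[0,0,0,0,0],[0,0,0,0,0],[0,0,0,0,0],[0,0,0,0,0]]]' 25;python3 -m inch '[[[0,0,0,0,0],[0,0,0,0,0],[0,0,0,0,0]]]'
```

```text
time_s: 26.93
tcp_pos: [0.5661, 0.3659, -0.0266]
orientation: [[-0.001, 0.574, 0.819], [-0.001, 0.819, -0.574], [-1.0, -0.001, -0.001]]
ft_force: [-0.1, -0.8, -0.3]
grip_width: 0.499
time_s: 27.35
tcp_pos: [0.5668, 0.3664, -0.0255]
orientation: [[0.0, 0.574, 0.819], [0.0, 0.819, -0.574], [-1.0, 0.0, 0.0]]
ft_force: [0.3, -0.1, 0.7]
grip_width: 0.192
time_s: 27.6
tcp_pos: [0.5668, 0.3664, -0.0255]
orientation: [[0.0, 0.574, 0.819], [0.0, 0.819, -0.574], [-1.0, 0.0, 0.0]]
ft_force: [1.0, 1.1, 0.7]
grip_width: 0.129
```

```bash
python3 -m inch '[[[-10,0,0,0,0],[-25,0,0,0,0],[-30,0,0,0,0],[-22,0,0,0,0],[0,0,0,0,0]]]';python3 -m inch '[[[0,0,0,0,0],[0,0,0,0,0]]]'|tail -1; python3 - <<'E'
from ov import *
import go
s=manip.sense(); R=s['orientation']; t=np.array(s['tcp_pos']); yaw=np.arctan2(R[1][1],R[0][1])-np.pi/2; zb=t[2]+.0255
p=manip.capture('scene'); overlay(p,[(OUT['brush_mid'],(t[0],t[1],yaw),zb+.006,(0,0,255))],(330,170,430,270),6,'pics/i1.png')
p=manip.capture('top'); overlay(p,[(OUT['brush_mid'],(t[0],t[1],yaw),zb+.01,(0,0,255))],(110,140,210,240),6,'pics/i2.png')
go.plan(.5722,-.0718,.055,1.402,12)
E
```

```text
time_s: 28.02
tcp_pos: [0.5703, 0.3689, 0.0679]
orientation: [[0.008, 0.574, 0.819], [0.006, 0.819, -0.574], [-1.0, 0.009, 0.003]]
ft_force: [1.8, 1.4, 0.4]
grip_width: 0.125
grip_width: 0.128
t=28.28 tcp=[0.5656 0.3655 0.06  ] jaw=0.960 q=[-0.5   0.66 -0.17  1.59  0.13  0.9   0.25] F=[ 0.9  0.2 -0.9] grip=0.126
  12 rows of [0.5, -33.5, 15.1, -0.0369]
```

View pics/i1.png

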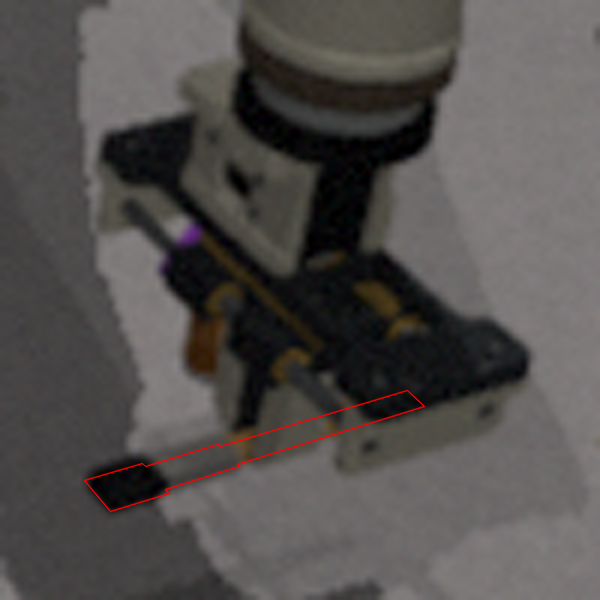

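View pics/i2.png

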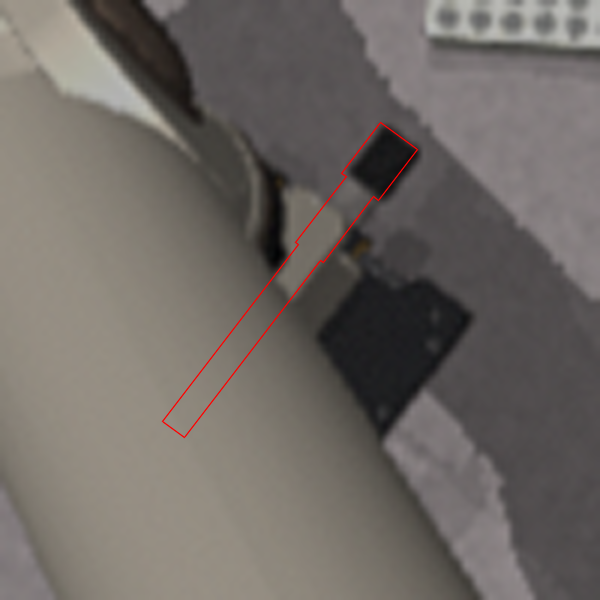

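The brush is held, and both overlays match with about zero offset from the TCP. I'll move it over the tray.

```bash
python3 -m inch '[[[0.5,-33.5,15.1,-0.0369,0],[0.5,-33.5,15.1,-0.0369,0],[0.5,-33.5,15.1,-0.0369,0],[0.5,-33.5,15.1,-0.0369,0],[0.5,-33.5,15.1,-0.0369,0]]]'|head -2;python3 -m inch '[[[0.5,-33.5,15.1,-0.0369,0],[0.5,-33.5,15.1,-0.0369,0],[0.5,-33.5,15.1,-0.0369,0],[0.5,-33.5,15.1,-0.0369,0],[0.5,-33.5,15.1,-0.0369,0]]]'|head -2;python3 -m inch '[[[0.5,-33.5,15.1,-0.0369,0],[0.5,-33.5,15.1,-0.0369,0],[0,0,0,0,0],[0,0,0,0,0],[0,0,0,0,0]]]';python3 go.py .5722 -.0718 .01 1.402 1
```

```text
time_s: 28.7
tcp_pos: [0.5439, 0.1821, 0.0574]
time_s: 29.12
tcp_pos: [0.5572, -0.0009, 0.0551]
time_s: 29.53
tcp_pos: [0.5723, -0.0708, 0.0542]
orientation: [[-0.002, 0.169, 0.986], [0.001, 0.986, -0.169], [-1.0, 0.001, -0.002]]
ft_force: [-0.7, -0.1, -0.6]
grip_width: 0.127
t=29.53 tcp=[ 0.5723 -0.0708  0.0542] jaw=1.401 q=[ 0.26  0.53 -0.23  1.85  0.16  0.78  1.34] F=[-0.7 -0.1 -0.6] grip=0.127
  1 rows of [44.2, -1.0, 0.2, -0.0007]
```

```bash
python3 -m inch '[[[20,-1,0,0,0],[15,0,0,0,0],[9,0,0,0,0],[0,0,0,0,0],[0,0,0,0,0]]]'; python3 - <<'E'
from ov import *
import go
s=manip.sense(); R=s['orientation']; t=np.array(s['tcp_pos']); yaw=np.arctan2(R[1][1],R[0][1])-np.pi/2; zb=t[2]+.0255
p=manip.capture('top'); overlay(p,tray_items((.5668,-.1139,-.169))+[(OUT['brush_mid'],(t[0],t[1],yaw),zb+.01,(0,0,255))],(285,145,385,245),6,'pics/j1.png')
p=manip.capture('scene'); overlay(p,tray_items((.5629,-.1164,-.169))+[(OUT['brush_mid'],(t[0],t[1],yaw),zb+.006,(0,0,255))],(170,160,280,245),6,'pics/j2.png')
go.plan(.5722,-.0718,-.021,1.402,1)
E
```

```text
time_s: 29.95
tcp_pos: [0.5725, -0.0704, 0.0108]
orientation: [[-0.002, 0.166, 0.986], [0.001, 0.986, -0.166], [-1.0, 0.0, -0.002]]
ft_force: [-0.4, -0.1, 0.5]
grip_width: 0.121
t=30.05 tcp=[ 0.5738 -0.0712  0.0119] jaw=1.404 q=[ 0.24  0.6  -0.21  1.87  0.19  0.7   1.33] F=[-1.3 -0.4 -0.9] grip=0.124
  1 rows of [32.9, -0.9, -1.5, 0.0016]
```

View pics/j1.png

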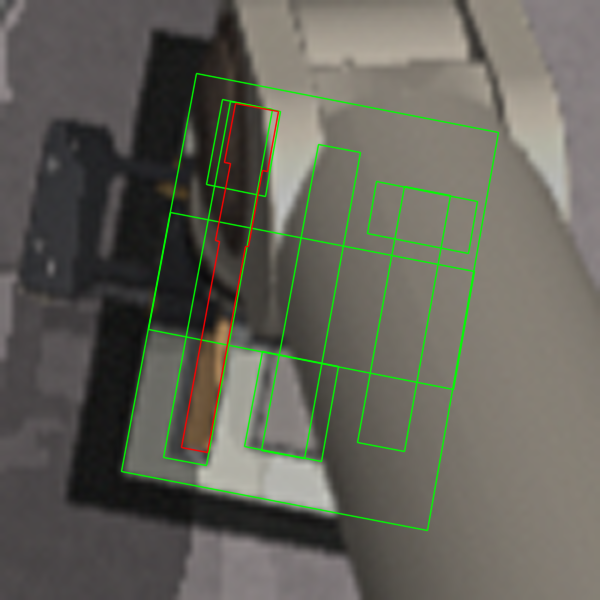

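View pics/j2.png

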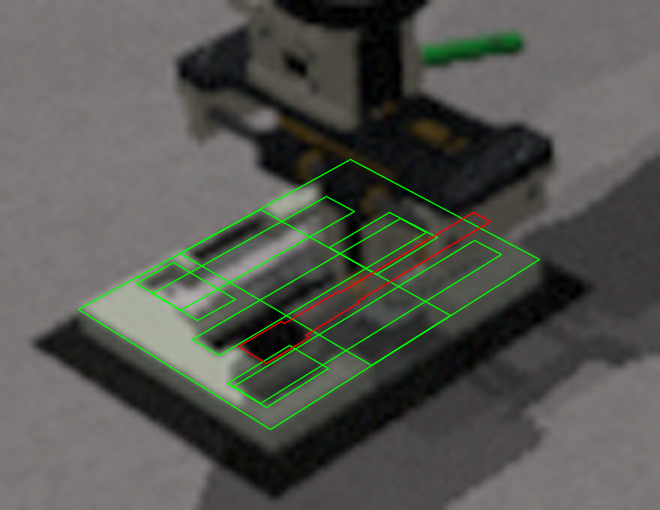

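```bash
python3 -m inch '[[[9,-0.5,-1,0,0],[8,0,0,0,0],[6,0,0,0,0],[4,0,0,0,0],[0,0,0,0,0]]]'; python3 -m inch '[[[3,0,0,0,0],[1,0,0,0,0],[0,0,0,0,0]]]'; python3 go.py .5722 -.0718 -.021 1.402 1
```

```text
time_s: 30.47
tcp_pos: [0.571, -0.0723, -0.017]
orientation: [[-0.002, 0.168, 0.986], [0.0, 0.986, -0.168], [-1.0, -0.0, -0.002]]
ft_force: [-0.1, 0.8, -0.1]
grip_width: 0.125
time_s: 30.72
tcp_pos: [0.5721, -0.0723, -0.0199]
orientation: [[-0.0, 0.168, 0.986], [0.0, 0.986, -0.168], [-1.0, 0.0, -0.0]]
ft_force: [-0.4, -1.0, -1.9]
grip_width: 0.126
t=30.72 tcp=[ 0.5721 -0.0723 -0.0199] jaw=1.402 q=[ 0.24  0.65 -0.2   1.87  0.2   0.64  1.31] F=[-0.4 -1.  -1.9] grip=0.126
  1 rows of [1.1, 0.6, 0.1, 0.0004]
```

```bash
python3 -m inch '[[[1.5,0,0,0,0],[0,0,0,0,0.3],[0,0,0,0,0.3],[0,0,0,0,0.3],[0,0,0,0,0.3]]]'; python3 -m inch '[[[-5,0,0,0,0.3],[-20,0,0,0,0.3],[-40,0,0,0,0.3],[-40,0,0,0,0.5],[-20,0,0,0,0.5]]]'; python3 go.py .5 .2 .12 1.2 8
```

```text
time_s: 31.13
tcp_pos: [0.5723, -0.0724, -0.021]
orientation: [[0.0, 0.168, 0.986], [-0.0, 0.986, -0.168], [-1.0, 0.0, 0.0]]
ft_force: [-0.5, 0.7, -0.5]
grip_width: 0.296
time_s: 31.55
tcp_pos: [0.5746, -0.0724, 0.1087]
orientation: [[0.006, 0.167, 0.986], [-0.001, 0.986, -0.167], [-1.0, 0.0, 0.006]]
ft_force: [1.2, -1.0, 0.1]
grip_width: 0.399
t=31.55 tcp=[ 0.5746 -0.0724  0.1087] jaw=1.403 q=[ 0.27  0.45 -0.25  1.82  0.14  0.88  1.36] F=[ 1.2 -1.   0.1] grip=0.399
  8 rows of [-1.5, 30.6, -17.7, 0.0253]
```

```bash
python3 -m inch '[[[-1.5,30.6,-17.7,0.0253,0.5],[-1.5,30.6,-17.7,0.0253,0.5],[-1.5,30.6,-17.7,0.0253,0.5],[-1.5,30.6,-17.7,0.0253,0.5],[-1.5,30.6,-17.7,0.0253,0.5]]]'|head -2;python3 -m inch '[[[-1.5,30.6,-17.7,0.0253,0.5],[-1.5,30.6,-17.7,0.0253,0.5],[-1.5,30.6,-17.7,0.0253,0.5],[0,0,0,0,0.5],[0,0,0,0,0.5]]]'; python3 - <<'E'
from ov import *
np.set_printoptions(precision=4,suppress=True)
for n,i,w,f in (('top',(.5668,-.1139,-.169),(285,145,385,245),'k1'),('scene',(.5629,-.1164,-.169),(170,160,280,245),'k2')):
    p=manip.capture(n); cv2.imwrite(f'pics/{f}f.png',p['img'])
    tr,c=photofit(p,i); print(n,'tray',tr,c)
    overlay(p,tray_items(tr),w,6,f'pics/{f}.png')
    rs=manip.outline_of(p,'mat'); 
    if rs:
        m=cv2.morphologyEx(rs[0]['region'].astype(np.uint8),cv2.MORPH_CLOSE,np.ones((45,45)))>0
        mt,c=fit(p,'mat',m,(.566,-.113,-.167)); print('mat',mt,c)
        cs,sn=np.cos(mt[2]),np.sin(mt[2])
        for a,b in ((95,72),(95,-72),(-95,-72),(-95,72)):
            a,b=a/1000,b/1000; q=np.array([tr[0]+a*np.cos(tr[2])-b*np.sin(tr[2]),tr[1]+a*np.sin(tr[2])+b*np.cos(tr[2])])-mt[:2]
            print('  corner in mat',np.array([q[0]*cs+q[1]*sn,-q[0]*sn+q[1]*cs]))
    c_,s_=np.cos(tr[2]),np.sin(tr[2])
    for q,z in (('brush_mid',.009),('spatula_mid',.009),('bracket_mid',.0075)):
        for r in manip.place_of(p,q):
            d=pix2w(p,*r['position'],z=z+.004)[:2]-tr[:2]; d=np.array([d[0]*c_+d[1]*s_,-d[0]*s_+d[1]*c_])
            if abs(d).max()<.1: print('  ',q,round(r['conf'],2),d)
    for q in ('dropper_a','tube_block','counter'):
        print('  ',q,[(np.round(r['position'],1),round(r['conf'],2)) for r in manip.place_of(p,q)][:3])
E
```

```text
time_s: 31.97
tcp_pos: [0.5183, 0.0973, 0.1121]
time_s: 32.38
tcp_pos: [0.4967, 0.2032, 0.1165]
orientation: [[0.001, 0.357, 0.934], [0.001, 0.934, -0.357], [-1.0, 0.001, 0.0]]
ft_force: [0.4, -0.3, -0.8]
grip_width: 0.502
top tray [ 0.5661 -0.1141 -0.17  ] 620.4227101630636
mat [ 0.5683 -0.1115 -0.1647] 1.0131844316674037
  corner in mat [0.0937 0.0686]
  corner in mat [ 0.093  -0.0754]
  corner in mat [-0.097  -0.0744]
  corner in mat [-0.0963  0.0696]
   brush_mid 0.79 [0.0037 0.0375]
   spatula_mid 0.83 [-0.0021 -0.0061]
   bracket_mid 0.81 [ 0.0047 -0.0365]
   bracket_mid 0.32 [0.0001 0.0029]
   dropper_a [(array([242.3, 170. ]), 0.6), (array([188.2, 247.7]), 0.41), (array([279.2, 134.8]), 0.28)]
   tube_block [(array([198.7, 136.8]), 0.59), (array([336.5, 198.1]), 0.39)]
   counter [(array([282.3, 137.9]), 0.87)]
scene tray [ 0.5629 -0.1165 -0.1652] 292.1343495508435
mat [ 0.5639 -0.1147 -0.1723] 0.5437572340449914
  corner in mat [0.0937 0.0707]
  corner in mat [ 0.0948 -0.0733]
  corner in mat [-0.0952 -0.0746]
  corner in mat [-0.0963  0.0694]
   brush_mid 0.46 [0.016  0.0218]
   brush_mid 0.44 [-0.002   0.0426]
   spatula_mid 0.64 [0.0133 0.0055]
   bracket_mid 0.68 [ 0.0026 -0.0286]
   dropper_a [(array([362.4, 229.1]), 0.71), (array([284.1, 256.9]), 0.64)]
   tube_block [(array([308.3, 294.5]), 0.73)]
   counter [(array([231.7, 259.3]), 0.61)]
```

View pics/k1.png

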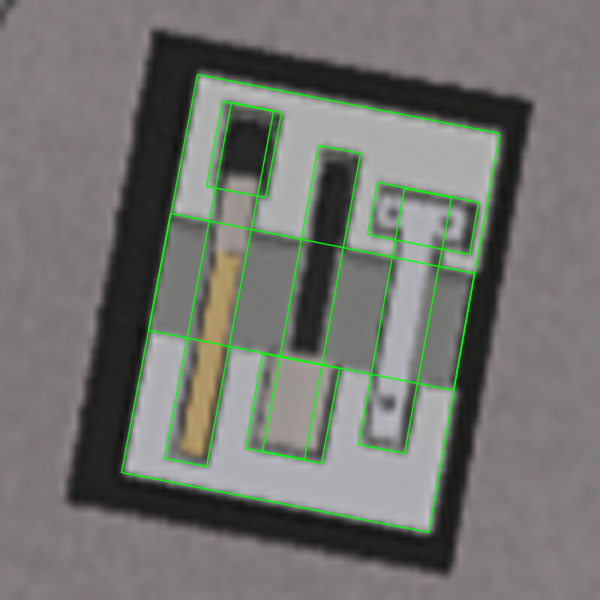

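View pics/k2.png

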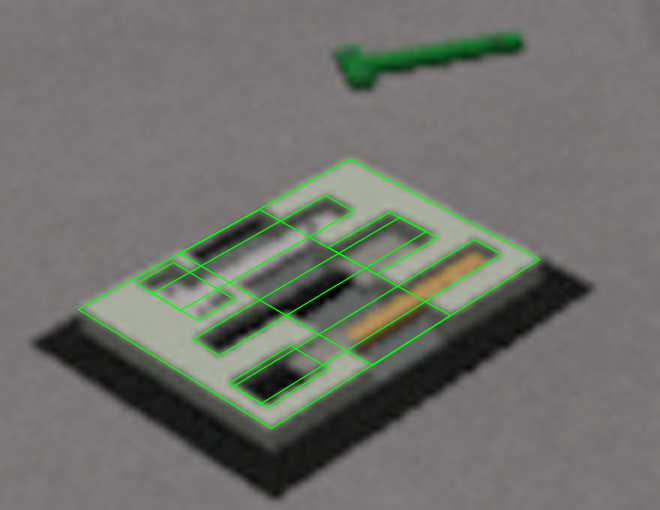

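View pics/k1f.png

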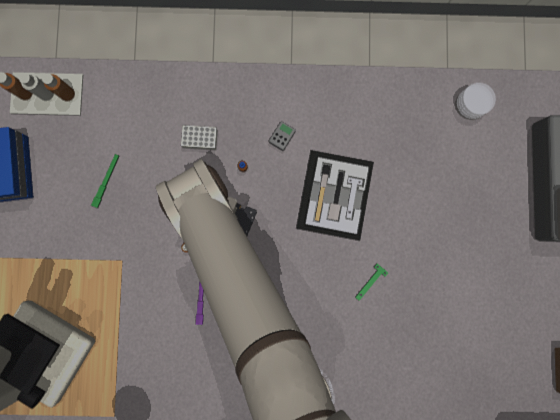

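Both views show all three parts inside their own compartments and the tray inside the mat border. As a last check, I'll take heights from the depth maps.

```bash
python3 - <<'E'
from ov import *
np.set_printoptions(precision=1,suppress=True)
for n,tr in (('top',(.5661,-.1141,-.17)),('scene',(.5629,-.1165,-.167))):
    p=manip.capture(n); c,s=np.cos(tr[2]),np.sin(tr[2])
    def h(xs,y,z):
        v=[]
        for x in np.arange(*xs,1.5):
            for yy in np.arange(y-2.5,y+2.6,1.25):
                X,Y=x/1000,yy/1000; u,w=w2pix(p,[X*c-Y*s+tr[0],X*s+Y*c+tr[1],z]); q=pix2w(p,u,w)[2]
                if -.02<q<.06: v.append(q*1000)
        return np.median(v)
    print(n,'blocks',h((64,90),-10,.018),h((-92,-88),0,.018),'floor',h((-20,20),22,.004),
     'brush',h((-75,-30),43,.014),h((-25,10),43,.014),h((55,75),43,.014),'spat',h((30,60),0,.014),h((-20,20),0,.014),h((-60,-35),0,.008),'bracket',h((-50,-30),-44,.011),h((-25,25),-44,.011),h((44,54),-44,.011))
print(manip.sense()['time_s'],manip.sense()['joint_vel'])
E
```

```text
top blocks 17.421320605315096 18.45466720748723 floor 4.256946778659509 brush 13.567581340831358 13.238247133831816 14.397424477785691 spat 13.857392196797491 13.51278330557859 7.81404952070619 bracket 10.168521952882204 11.433975283445918 11.405389740831495
scene blocks 19.733822996254034 22.229300377105243 floor 6.838580902837954 brush 16.370831015589005 16.707788976765503 16.76534402429664 spat 16.66595686969319 16.133716386706354 10.400901318075807 bracket 15.276159092469655 14.24565832676883 13.609299655421903
33.2833 [ 0. -0.  0.  0.  0. -0. -0.]
```

The heights match parts lying flat on the floor: brush and spatula handles about 14 mm, blade about 8 mm, bracket about 11 mm. I'm handing the job in.

```bash
python3 - <<'E'
from plant import manip
print(manip.finish_job())
E
```

```text
the job is handed in; nothing more can be done
None
```

The job is handed in, at about 33 s on the robot's clock. My last checks showed the kit put away: all three parts in their own compartments and the tray on the mat. No verdict was reported.

**What I did:** I moved the bracket from the mat into its compartment. Then I gripped the tray by its +x block and slid it onto the mat without lifting it, turning it to line up. The spatula and the brush went in afterwards, and the arm finished clear of everything.

**Last checks:**
- **Parts:** block-pattern overlays in both views show every part inside its compartment. Depth heights from the top camera match parts lying flat on the tray floor: handles 13–14 mm, blade 8 mm, bracket 10–11 mm.
- **Tray:** all four corners are at least 16 mm inside the mat's edge in both views.
- **Bystanders:** in both views the tube block, the cell counter and the droppers are where they were at the start, to within a few pixels of network noise. The arm nearly hid the white-capped dropper from above, so only the scene view shows that one clearly.

**What disagreed:**
- **Fingertips:** the real tips sit about 28 mm above the reported TCP, so the first grasp closed on air. I found the bench by touch, with about 29 N of contact force, and used that height for every later move.
- **Cameras:** the two cameras differ by 3–5 mm sideways, so I averaged them. The scene camera also reads 2–4 mm too high.
- **Point networks:** on the finished tray they scattered by up to about 20 mm, and the mat fit was poor there. I relied on the overlays and depth instead.

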